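Plate a toast with the turner

TASK

Slide the turner under the rectangular toast on the baking sheet, where the stop bar can back it up, without crushing it or forcing the blade onto the sheet; carry the toast over on the blade and let it slide off gently so that it lies flat in the middle of the plate on the scale; do not drop it or touch it with the gripper. Then lay the turner back down flat, its blade on the white board, and let go. Leave the round crispbread, the plate and everything else where they are.

Things in the scene. Friction and masses are not known exactly. Their poses are not given: they have to be found in the camera images.
- turner: Kitchen turner, 207 mm long, 0.2 kg, lying on the board. Flat steel blade 85 (x) x 72 (y) x 2.5 mm; origin at the centre of its underside, +x to its front edge (x = +42.5 mm), z up. A thin shank rises from the blade's rear (x = -36) to a level black handle: x from -165 to -70, 22 wide (y), 18 high, its axis 68 mm above the blade's underside.
- turner_edge (a point): Middle of the turner blade's front edge, on the underside.
- turner_grip (a point): Place to pinch the turner's handle: on the handle's axis, 112 mm behind the blade's centre and 68 mm above its underside; pinch across y.
- toast: Rigid rectangular toast, 93 (x) x 72 (y) x 10 mm, about 60 g. Its middle 46 mm lies flat; its ends (24 mm each) curl up by 7 degrees, so the undersides of the end edges stand 3 mm above the sheet. Origin at the centre of its underside, z up; x within 0.12 rad of the sheet's x.
- crispbread: Round crispbread, 76 mm across, 10 mm thick, on the same sheet beside the toast; to be left alone. Origin at the centre of its underside.
- sheet: Flat aluminium baking sheet fixed to the table, 240 (x) x 260 (y) x 4 mm, no rim. Origin at the centre of its underside, on the table; x points away from the robot. A straight dark steel stop bar is clamped across it beyond the toast, along the sheet's y: 12 mm thick, 18 mm high; its near face lies somewhere from x = +40 to +90 mm (not reported: to be seen or felt).
- plate: Round cream dinner plate, 240 mm across, 22 mm high, loose (0.6 kg), standing on the scale. Flat inner floor about 150 mm across, 5 mm above the origin; sloping rim. Origin at the centre of its underside.
- scale: Kitchen scale fixed to the table, 200 x 200 mm, its platform 70 mm above the table; origin at the centre of its underside.
- board: White plastic cutting board fixed to the table, 280 (x) x 160 (y) x 12 mm; origin at the centre of its underside.
- mill: Wooden pepper mill 54 mm across, 157 mm high; origin under its centre. Leave alone.
- bottle: Amber bottle 60 mm across, 170 mm high; origin under its centre. Leave alone.
- cup: White ramekin 80 mm across, 50 mm high; origin under its centre. Leave alone.
- jar: White jar 72 mm across, 95 mm high; origin under its centre. Leave alone.
Things that resemble listed ones, but are neither listed nor needed, are in the scene too. Leave any green or turquoise look-alike of the toast alone.

How it is judged:
By the outcome, as a careful person would: the job done as asked, in the order asked, and still so for the second after the job is handed in, with the robot touching nothing.
It also fails if it takes over 67 s, if anything falls off the work surface, if the arm or the gripper's body presses on something with over 40 N, if the wrist force passes 120 N, or if a joint passes its speed limit or range.

ROBOT

A 7-joint arm with a two-finger parallel gripper is mounted at the origin on the work surface. World frame = base frame: x ahead of the robot, y to its left, z up, the work surface at z = 0. Lengths are in m, angles in rad, forces in N, time in s.
With the tool pointing down it reaches from about 0.4 to 0.85 m from the base axis. Payload 10.4 kg.
Tool frame: the origin (TCP) lies at the very end of the fingers, on their centre line; the grasp point (between the pads) lies 19 mm behind it; y points along the fingers, x is the direction in which the jaws open and shut, and the axes are right-handed (so a half turn about y gives the same grasp; the last joint's range is limited). The gripper opens to 87 mm and grips with 3 to 60 N. Pads are 19 mm wide; open, the fingers measure 117 mm over their backs; the gripper's body (75 mm by 190 mm) begins 51 mm behind the grasp point.
Start: joints at [-1.201, 0.332, -0.065, 1.46, 0.022, 1.35, -0.088], TCP at [0.239, 0.577, 0.223] pointing down, gripper open.
Joint ranges: [-2.6, 2.6], [-0.5, 2.12], [-1.47, 1.34], [0.16, 2.42], [-1.27, 4.41], [0.06, 2.06], [-2.6, 2.6]. Speed limits (rad/s): [2.22, 2.22, 2.79, 2.79, 3.14, 3.14, 3.14].

INTERFACE

Orientations are given as a unit quaternion [x, y, z, w].
In Python, from bench import readout, vision, r gives the robot as it stands.
- The arm moves only by the tool arm_command, never from a script. Its argument "targets" is a list that holds one entry, the list of rows, each a list of 6 numbers: the shift along the tool's x, y, z in m, then the turn, a rotation vector about the tool's x, y, z in degrees. A call has 1 to 12 rows; each row shifts and turns the commanded pose from where the row before left it, along the tool's axes as they then stand; what a row does not reach is not made up. A row lasts 1/12 s, in which the tool goes at most 41.7 mm and 7.16 degrees, less where a joint would pass 70% of its speed; a pose out of reach is approached as far as the arm can. A call is refused whole if a number of a shift passes 0.0417 or a number of a turn 7.16, either way. A call with a gripper value outside its range is refused whole. "hand" is the opening, from 0 (shut) to 1 (fully open), set as the call begins (left out, the last holds). The fingers move at their own pace and stop on an object; "grip_force" is the grip in N (left out, the last holds). Time passes only in rows, so rows that do not move let the fingers close. It gives the time, the measured TCP pose, the force and the opening at its end, in the units of the state.
- readout.read_state(): the state, without advancing time (a new reading comes with each control period).
- vision.camera(name): name is "side" or "top" or "wrist"; returns a dict with "pixels" (384x512x3 uint8, blue, green, red), "fovy" (degrees; the focal length in pixels is half the picture's height over the tangent of half this angle, whatever the lens; pixels are square), "cx", "cy" (the principal point, pixels), "R" (3x3) and "t" (3): a world point X has camera coordinates R X + t; the wrist camera has in their place "mount" (4x4, takes a point from camera to tool coordinates, whose origin is the TCP and whose axes are the tool frame's). Camera axes: x right, y down, z forward; pixel columns grow to the right and rows downward; lengths in m; the calibration is good to about 2 mm. A picture is of the moment at which its call begins: read the wrist's pose just before it. There is no depth.
- r.close_job(): hands the job in, once; it reports no verdict.
The state is a dict: "time": time; "joint_positions": joint angles; "joint_vel": joint speeds; "joint_torque": joint torques, N m; "ee_pos": TCP position; "eef_rot": TCP orientation; "ft_force": force on the tool from outside, world axes, zero at the start; "torque": the same for the moment, N m; "width": finger opening in m.
Only numpy, scipy, OpenCV 4.12 (cv2) and the standard library are available. Lean on these libraries where they do the work, as an engineer would, in place of code of your own. Each camera call takes 0.05 s, during which the arm holds its last target.

## Working session

There is one attempt and no reset: what is moved stays moved. The work goes in short steps, Python scripts to look and compute and a tool call to move; the robot and the scene stay as the last step left them, time stands still between calls to the robot, and variables do not carry over. Pictures are saved under pics/ and viewed, and the job is handed in when it is done.

Besides the shell and the picture viewer there is one more tool, called after ">>>" as a command line: name --argument value ..., lists and objects as JSON in quotes. arm_command: Moves the arm, as the interface text tells. Its arguments: {"type":"object","properties":{"targets":{"type":"array","items":{"type":"array","items":{"type":"array","items":{"type":"number"}}}},"hand":{"type":"number"},"grip_force":{"type":"number"}},"required":["targets"]}

```bash
ls; mkdir -p pics; python3 - <<'E'
from bench import readout, vision, r
import cv2,numpy as np
s=readout.read_state()
for k,v in s.items(): print(k,np.round(v,4))
for n in ["side","top","wrist"]:
    c=vision.camera(n); cv2.imwrite(f"pics/{n}0.png",c["pixels"])
    print(n,{k:np.round(v,4).tolist() for k,v in c.items() if k!="pixels"})
E
```

```text
pics
time 0.0
joint_positions [-1.2006  0.3329 -0.0647  1.4609  0.0216  1.3499 -0.0885]
joint_vel [-0.0003 -0.0007  0.002   0.0003  0.0014 -0.0013  0.0003]
joint_torque [ 5.00000e-04 -6.23270e+01  2.46000e-02 -3.89893e+01 -6.15000e-02
  4.00000e-02  1.00000e-04]
ee_pos [0.2391 0.5771 0.2217]
eef_rot [ 0.5882  0.3924 -0.3932 -0.5876]
ft_force [-0.2962 -0.2501  0.6718]
torque [ 0.0275 -0.0393 -0.0038]
width 0.0871
side {'fovy': 52.4453, 'cx': 254.1102, 'cy': 189.3983, 'R': [[0.94, -0.3411, -0.0026], [-0.1938, -0.5277, -0.827], [0.2807, 0.7779, -0.5622]], 't': [-0.4925, 0.129, 1.1994]}
top {'fovy': 56.2632, 'cx': 258.2777, 'cy': 182.6589, 'R': [[0.0188, -0.9995, 0.0234], [-0.9916, -0.0217, -0.1278], [0.1282, -0.0208, -0.9915]], 't': [-0.0935, 0.497, 1.2618]}
wrist {'fovy': 59.6605, 'cx': 250.4779, 'cy': 187.6852, 'mount': [[1.0, 0.0006, -0.0007, 0.0002], [0.0009, -0.2895, 0.9572, -0.1622], [0.0003, -0.9572, -0.2895, 0.0801], [0.0, 0.0, 0.0, 1.0]]}
```

View pics/top0.png

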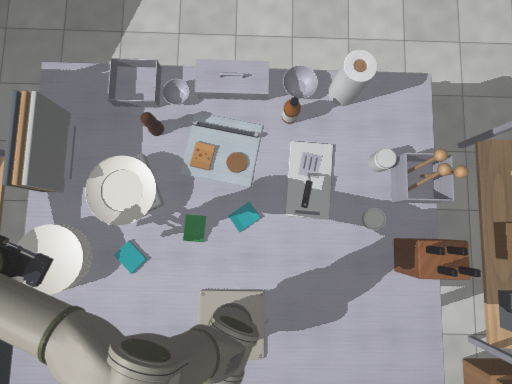

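View pics/side0.png

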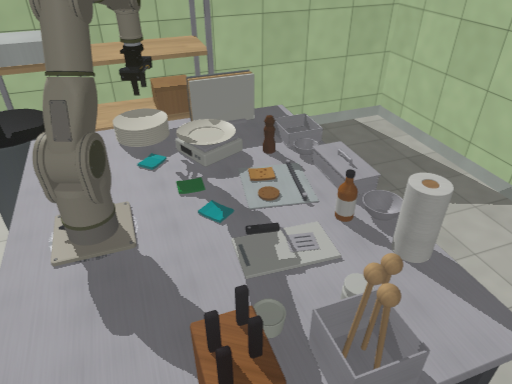

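View pics/wrist0.png

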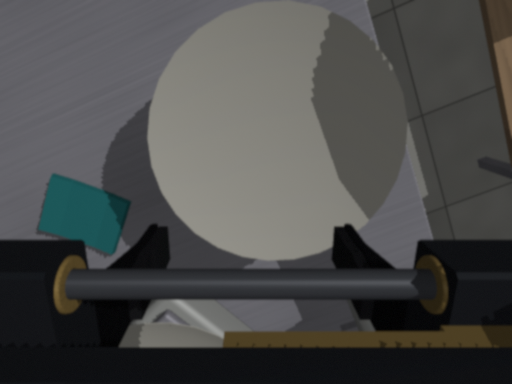

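The top view shows the toast (203,156), crispbread (237,162), turner blade (311,163) with its handle (307,193), and the plate on the scale (122,190). Next I'll enlarge these.

```bash
cat > h.py <<'E'
from bench import readout, vision, r
import cv2,numpy as np
from scipy.spatial.transform import Rotation as Rn
def K(c):
    f=c["pixels"].shape[0]/2/np.tan(np.radians(c["fovy"])/2); return f,c["cx"],c["cy"]
def ext(c,s=None):
    if "R" in c: 
        R=np.array(c["R"]);return -R.T@np.array(c["t"]),R.T   # centre, cam->world
    M=np.array(c["mount"]); Rt=Rn.from_quat(s["eef_rot"]).as_matrix()
    return np.array(s["ee_pos"])+Rt@M[:3,3], Rt@M[:3,:3]
def ray(c,uv,s=None):
    f,cx,cy=K(c); C,R=ext(c,s); d=R@np.array([(uv[0]-cx)/f,(uv[1]-cy)/f,1]); return C,d/np.linalg.norm(d)
def onz(c,uv,z,s=None):
    C,d=ray(c,uv,s); return C+d*(z-C[2])/d[2]
def tri(rays):
    A=0;b=0
    for C,d in rays:
        P=np.eye(3)-np.outer(d,d);A=A+P;b=b+P@C
    X=np.linalg.solve(A,b); return X,[np.linalg.norm((np.eye(3)-np.outer(d,d))@(X-C)) for C,d in rays]
def proj(c,X,s=None):
    f,cx,cy=K(c); C,R=ext(c,s); p=R.T@(np.asarray(X)-C); return np.array([cx+f*p[0]/p[2],cy+f*p[1]/p[2]])
def crop(img,x0,x1,y0,y1,k,name):
    cv2.imwrite(name,cv2.resize(img[y0:y1,x0:x1],None,fx=k,fy=k,interpolation=cv2.INTER_CUBIC))
def save(name):
    import pickle
    s=readout.read_state(); c={n:vision.camera(n) for n in ["side","top","wrist"]}
    pickle.dump((s,c),open(name,"wb")); return s,c
def load(name):
    import pickle; return pickle.load(open(name,"rb"))
E
python3 - <<'E'
from h import *
s,c=save("d0.pkl")
t=c["top"]["pixels"];sd=c["side"]["pixels"]
a=cv2.resize(t[105:225,170:350],None,fx=4,fy=4,interpolation=cv2.INTER_CUBIC);cv2.imwrite("pics/t1.png",a)
crop(sd,220,350,150,280,5-1,"pics/s1.png")
crop(t,70,170,140,240,5,"pics/t2.png"); crop(sd,160,260,110,180,6,"pics/s2.png")
E
```

```text
(no output)
```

View pics/t1.png

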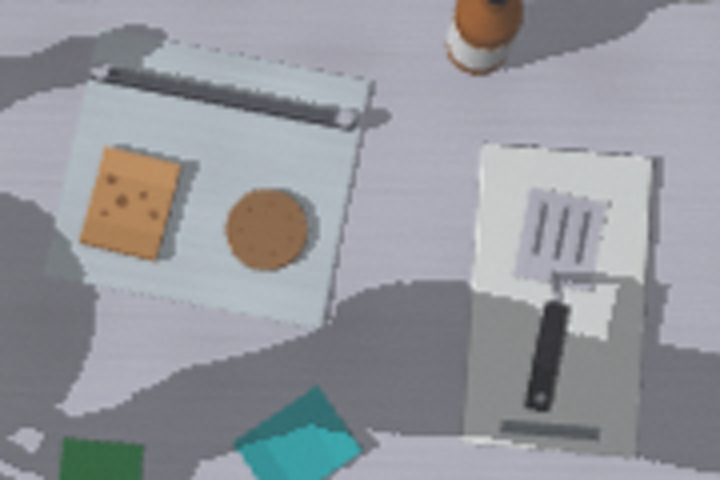

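View pics/s1.png

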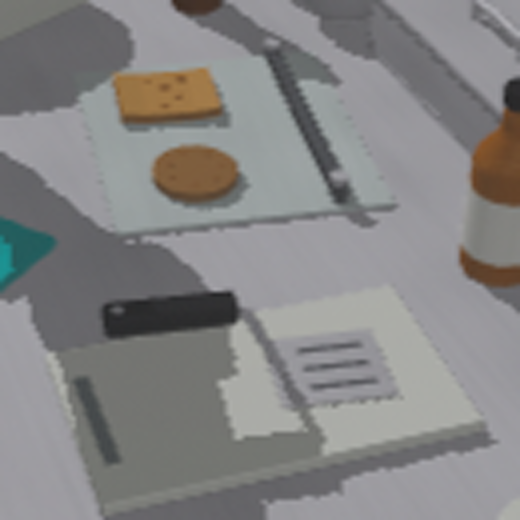

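View pics/t2.png

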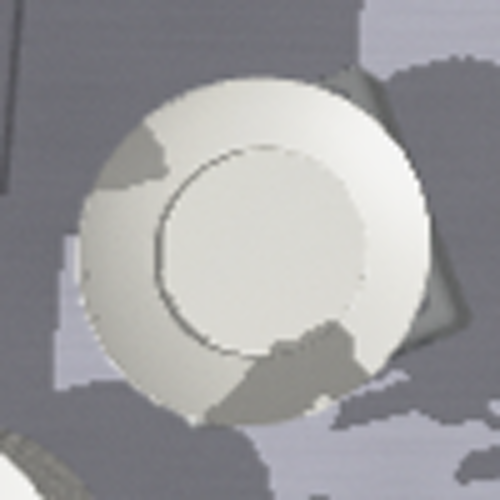

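View pics/s2.png

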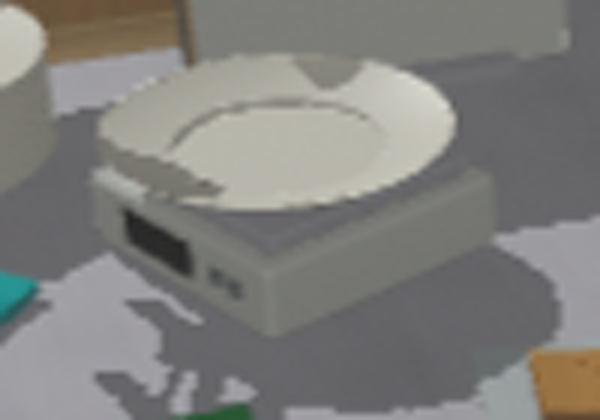

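Toast candidates in the top view: the rectangular orange piece at (203,156), the round brown piece at (237,162), and green or teal pieces at (195,228), (244,217) and (130,256). The orange rectangle is the toast. The round one is the crispbread, and the green and teal ones are the look-alikes. The crop confirms this.

```bash
python3 - <<'E'
from h import *
s,c=load("d0.pkl"); T,S=c["top"],c["side"]
t=lambda x,y:(x/4+170-.375,y/4+105-.375); sd=lambda x,y:(x/4+220-.375,y/4+150-.375)
def m(n,a,b):
    X,e=tri([ray(T,t(*a)),ray(S,sd(*b))]);print(n,X.round(4),np.round(e,4))
# side: near edge ... side x right~ +x world (R row0), 
m("toast far-left(top)",(107,147),(208,68))
m("toast far-right",(182,163),(222,103)); m("toast near-right",(158,261),(123,112)); m("toast near-left",(80,244),(115,73))
m("handle front",(558,302),(237,296)); m("handle rear",(540,410),(105,308))
m("blade far L",(531,190),(372,330)); m("blade far R",(608,202),(400,393)); m("blade near L",(515,275),(280,345)) 
m("board farL",(482,144),(388,288)); m("board far R",(655,157),(490,428))
m("sheet nearR",(325,325),(120,233));m("sheet farR",(372,82),(394,205))
m("bar L end",(103,72),(272,43)); m("bar R end",(345,117),(340,190))
# HSV masks
hsv=cv2.cvtColor(T["pixels"],cv2.COLOR_BGR2HSV)
mk=cv2.inRange(hsv,(5,80,80),(22,255,255)); mk[:,:170]=0;mk[:130]=0;mk[185:]=0;mk[:,265:]=0
n,l,st,ce=cv2.connectedComponentsWithStats(mk)
for i in range(1,n):
    if st[i,4]<80: continue
    cs,_=cv2.findContours((l==i).astype(np.uint8),0,2)
    rc=cv2.minAreaRect(cs[0]); bx=cv2.boxPoints(rc)
    w=np.array([onz(T,p,.014)[:2] for p in bx]);print(i,st[i,4],ce[i].round(1),onz(T,ce[i],.014).round(4),w.round(4).tolist(),np.linalg.norm(w-np.roll(w,1,0),axis=1).round(4))
# plate
g=cv2.cvtColor(T["pixels"],cv2.COLOR_BGR2GRAY)
for nm,k,off,cen in (("inner",5,(70,140),[(265,147),(160,250),(363,250),(258,357)]),("outer",5,(70,140),[(262,77),(80,250),(432,250),(245,425)])):
    z=.075 if nm=="inner" else .092
    P=[onz(T,(x/5+70-.4,y/5+140-.4),z)[:2] for x,y in cen]; print(nm,np.round(P,4).tolist(), np.round([(P[0][0]+P[3][0])/2,(P[1][1]+P[2][1])/2],4),P[0][0]-P[3][0],P[1][1]-P[2][1])
X,e=tri([ray(T,((262)/5+70-.4,250/5+140-.4)),ray(S,(280/6+160-.4,132/6+110-.4))]);print("plate centre",X,e)
E
```

```text
toast far-left(top) [0.6495 0.1481 0.0146] [0.0006 0.0006]
toast far-right [0.6348 0.078  0.0197] [0.0006 0.0006]
toast near-right [0.5442 0.0966 0.0185] [0.0004 0.0004]
toast near-left [0.5601 0.1683 0.0157] [0.0017 0.0017]
handle front [ 0.5044 -0.2585  0.0869] [0.0002 0.0002]
handle rear [ 0.4112 -0.2428  0.0902] [0.0008 0.0008]
blade far L [ 0.621  -0.2462  0.0113] [0.0014 0.0014]
blade far R [ 0.6091 -0.317   0.0131] [0.0005 0.0005]
blade near L [ 0.5459 -0.2336  0.0076] [0.0061 0.0061]
board farL [ 0.6622 -0.1998  0.006 ] [0.0014 0.0014]
board far R [ 0.6556 -0.3633  0.0051] [0.0002 0.0002]
sheet nearR [ 0.4889 -0.0567  0.0039] [0.0012 0.0012]
sheet farR [ 0.7215 -0.0961  0.0012] [0.0007 0.0007]
bar L end [0.7176 0.1529 0.0259] [0.0004 0.0004]
bar R end [ 0.6836 -0.0709  0.0096] [0.0018 0.0018]
1 486 [202.1 155.5] [0.5974 0.125  0.014 ] [[0.5609, 0.1697], [0.6519, 0.1494], [0.6343, 0.0798], [0.5435, 0.1007]] [0.0712 0.0932 0.0718 0.0932]
2 302 [236.2 162. ] [ 0.5763 -0.001   0.014 ] [[0.6091, 0.0337], [0.6108, -0.0364], [0.5434, -0.0379], [0.5419, 0.0317]] [0.0673 0.0701 0.0673 0.0696]
inner [[0.5309, 0.3897], [0.4575, 0.4566], [0.4605, 0.3178], [0.3854, 0.3847]] [0.4581 0.3872] 0.1455485354845018 0.13875718331536452
outer [[0.5769, 0.3889], [0.4546, 0.5033], [0.4597, 0.266], [0.3389, 0.3843]] [0.4579 0.3846] 0.23800050687781643 0.23727670095275305
plate centre [0.45748653 0.38259594 0.08728787] [np.float64(0.00025394792043460573), np.float64(0.0002539479204346039)]
```

```bash
cat >> h.py <<'E'
def turner_R(yaw,pitch=0,sgn=1):
    """tool rotation holding turner with heading yaw(deg), pitch(deg, + = front down)."""
    Rt=Rn.from_euler("ZY",[yaw,pitch],degrees=True).as_matrix() # turner axes
    x=sgn*Rt[:,1]; y=-Rt[:,2]; return np.stack([x,y,np.cross(x,y)],1)
def plan(p0,R0,p1,R1,n):
    """n rows, straight line, even turn; rounded with carried error"""
    p=np.array(p0,float);R=np.array(R0); rv=(Rn.from_matrix(R1)*Rn.from_matrix(R0).inv()).as_rotvec()
    rows=[]
    for i in range(1,n+1):
        pt=p0+(np.array(p1)-p0)*i/n; Rt=Rn.from_rotvec(rv*i/n).as_matrix()@R0
        d=np.round(R.T@(pt-p),4 if n>0 else 3); a=np.round(np.degrees(Rn.from_matrix(R.T@Rt).as_rotvec()),1)
        rows.append([*d.tolist(),*a.tolist()]); p=p+R@d; R=R@Rn.from_rotvec(np.radians(a)).as_matrix()
    for i in range(0,n,12): print(str(rows[i:i+12]).replace(" ","").replace("-0.0,","0,").replace("0.0,","0,").replace(",0.0]",",0]").replace(",-0.0]",",0]"))
    print("max shift",max(np.linalg.norm(q[:3]) for q in rows),"max turn",max(np.linalg.norm(q[3:]) for q in rows),"res",np.round(p1-p,4)); return p,R
def pose():
    s=readout.read_state(); return np.array(s["ee_pos"]),Rn.from_quat(s["eef_rot"]).as_matrix()
E
python3 - <<'E'
from h import *
p,R=pose();print(R.round(3))
for sg in(1,-1): print(np.degrees((Rn.from_matrix(turner_R(-9.6,0,sg))*Rn.from_matrix(R).inv()).as_rotvec()).round(1))
E
```

```text
[[ 0.383 -0.    -0.924]
 [ 0.924 -0.     0.383]
 [-0.    -1.    -0.   ]]
[ 0.  -0.  12.9]
[  -0.    -0.  -167.1]
```

```bash
python3 - <<'E'
from h import *
p,R=pose()
Rm=Rn.from_euler("z",7,degrees=True).as_matrix()@R
p1,R1=plan(p,R,[.48,.1,.21],Rm,14)
plan(p1,R1,[.463,-.252,.19],turner_R(-9.6),10)
E
```

```text
[[-0.0249,0.0009,-0.0289,0,-0.5,0],[-0.0252,0.0009,-0.0288,0,-0.5,0],[-0.0254,0.0009,-0.0285,0,-0.5,0],[-0.0257,0.0009,-0.0282,0,-0.5,0],[-0.0259,0.0008,-0.0281,0,-0.5,0],[-0.0261,0.0009,-0.0278,0,-0.5,0],[-0.0264,0.0009,-0.0276,0,-0.5,0],[-0.0266,0.0009,-0.0274,0,-0.5,0],[-0.0269,0.0009,-0.0271,0,-0.5,0],[-0.0271,0.0009,-0.0269,0,-0.5,0],[-0.0274,0.0009,-0.0267,0,-0.5,0],[-0.0275,0.0009,-0.0264,0,-0.5,0]]
[[-0.0278,0.0009,-0.0262,0,-0.5,0],[-0.0281,0.0009,-0.0259,0,-0.5,0]]
max shift 0.038279106572646125 max turn 0.5 res [0. 0. 0.]
[[-0.0344,0.002,-0.0078,0,-0.6,0],[-0.0344,0.002,-0.0074,0,-0.6,0],[-0.0345,0.002,-0.007,0,-0.6,0],[-0.0346,0.002,-0.0067,0,-0.6,0],[-0.0347,0.002,-0.0063,0,-0.6,0],[-0.0347,0.0021,-0.006,0,-0.5,0],[-0.0348,0.002,-0.0057,0,-0.6,0],[-0.0348,0.002,-0.0053,0,-0.6,0],[-0.0349,0.002,-0.0049,0,-0.6,0],[-0.035,0.002,-0.0046,0,-0.6,0]]
max shift 0.03535760172862408 max turn 0.6 res [-0.  0.  0.]
```

>>> arm_command --targets '[[[-0.026,0.001,-0.028,0,-0.5,0],[-0.026,0.001,-0.028,0,-0.5,0],[-0.026,0.001,-0.028,0,-0.5,0],[-0.026,0.001,-0.028,0,-0.5,0],[-0.026,0.001,-0.028,0,-0.5,0],[-0.026,0.001,-0.028,0,-0.5,0],[-0.026,0.001,-0.028,0,-0.5,0],[-0.026,0.001,-0.028,0,-0.5,0],[-0.027,0.001,-0.027,0,-0.5,0],[-0.027,0.001,-0.027,0,-0.5,0],[-0.027,0.001,-0.027,0,-0.5,0],[-0.027,0.001,-0.027,0,-0.5,0]]]' --hand 1

```text
time: 1.3
ee_pos: [0.4453, 0.166, 0.2108]
eef_rot: [-0.566, -0.423, 0.423, 0.567]
ft_force: [0.9, 0.9, 0.0]
width: 0.0869
```

>>> arm_command --targets '[[[-0.028,0.001,-0.026,0,-0.5,0],[-0.028,0.001,-0.026,0,-0.5,0],[-0.034,0.002,-0.008,0,-0.6,0],[-0.034,0.002,-0.008,0,-0.6,0],[-0.034,0.002,-0.007,0,-0.6,0],[-0.034,0.002,-0.007,0,-0.6,0],[-0.035,0.002,-0.006,0,-0.6,0],[-0.035,0.002,-0.006,0,-0.6,0],[-0.035,0.002,-0.006,0,-0.6,0],[-0.035,0.002,-0.005,0,-0.6,0],[-0.035,0.002,-0.005,0,-0.6,0],[-0.035,0.002,-0.005,0,-0.6,0]]]'

```text
time: 2.3
ee_pos: [0.4636, -0.2537, 0.1888]
eef_rot: [0.54, 0.457, -0.457, -0.539]
ft_force: [1.3, -0.0, -0.2]
width: 0.0871
```

```bash
python3 - <<'E'
from h import *
s,c=save("d1.pkl"); print(s["time"],s["ee_pos"],s["ft_force"],np.round(s["joint_positions"],2)); p,R=pose();print(R.round(3))
cv2.imwrite("pics/w1.png",c["wrist"]["pixels"])
print(proj(c["wrist"],[.463,-.252,.089],s))
E
```

```text
2.3 [ 0.4636064  -0.25366547  0.18875198] [ 1.25980635 -0.04409166 -0.16864239] [-0.23  0.15  0.71  1.8  -0.11  1.23  1.92]
[[ 0.17  -0.001 -0.985]
 [ 0.985 -0.001  0.17 ]
 [-0.001 -1.     0.   ]]
[252.17119057 187.6043676 ]
```

View pics/w1.png

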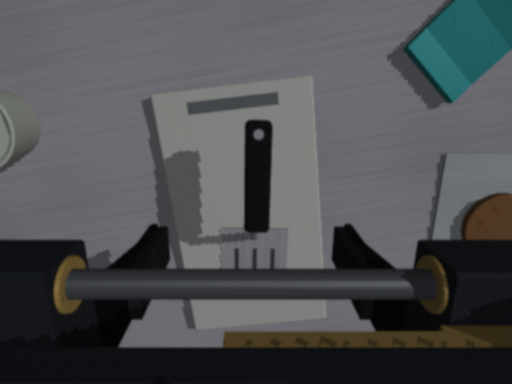

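```bash
python3 - <<'E'
from h import *
s,c=load("d1.pkl"); W=c["wrist"];T=c["top"];S=c["side"]
g=cv2.cvtColor(W["pixels"],cv2.COLOR_BGR2GRAY); m=(g<60).astype(np.uint8); m[:105]=0;m[236:]=0;m[:,:230]=0;m[:,290:]=0
n,l,st,ce=cv2.connectedComponentsWithStats(m); i=1+st[1:,4].argmax(); print(st[i])
for y in (135,160,185,210,225):
    xs=np.where(l[y]==i)[0]; X=onz(W,((xs[0]+xs[-1])/2,y),.089,s); print(y,xs[0],xs[-1],X.round(4), (onz(W,(xs[-1]+.5,y),.089,s)-onz(W,(xs[0]-.5,y),.089,s))[1].round(4))
for uv,tx,sx in (((258,120.5),(540,410),(105,308)),((257,232),(558,302),(237,296))):
    rs=[ray(W,uv,s),ray(T,(tx[0]/4+169.6,tx[1]/4+104.6)),ray(S,(sx[0]/4+219.6,sx[1]/4+149.6))]
    print(tri(rs), tri(rs[:2]), onz(W,uv,.089,s))
E
```

```text
[ 244  120   28  116 2753]
135 245 271 [ 0.4214 -0.2405  0.089 ] 0.0208
160 245 270 [ 0.441  -0.2441  0.089 ] 0.0204
185 245 269 [ 0.4615 -0.2478  0.089 ] 0.0201
210 245 268 [ 0.4828 -0.2516  0.089 ] 0.0197
225 244 268 [ 0.4961 -0.2542  0.089 ] 0.0209
(array([ 0.41108402, -0.24095725,  0.0893005 ]), [np.float64(0.002266198340229824), np.float64(0.00173010881265541), np.float64(0.0013369120122647819)]) (array([ 0.40862005, -0.23902163,  0.11225059]), [np.float64(0.0004874569714822882), np.float64(0.0004874569714823384)]) [ 0.41044205 -0.23879059  0.089     ]
(array([ 0.50463424, -0.25664743,  0.08560979]), [np.float64(0.0021299700521510904), np.float64(0.0019688118221591476), np.float64(0.0002554417373796845)]) (array([ 0.50372986, -0.2562629 ,  0.08842801]), [np.float64(0.0019975656110828854), np.float64(0.001997565611083079)]) [ 0.50264101 -0.25436441  0.089     ]
```

Measured: handle axis at yaw −10.4°, grip point about (0.463, −0.249), handle top about 0.088. That matches the expected 0.089. Next I'll descend and grip.

>>> arm_command --targets '[[[0.001,0.026,0.0005,0,0.2,0],[0.001,0.026,0.0005,0,0.2,0],[0.001,0.026,0.0005,0,0.2,0],[0.001,0.025,0.0005,0,0,0],[0,0.025,0,0,0,0],[0,0,0,0,0,0],[0,0,0,0,0,0]]]' --hand 1

```text
time: 3.03
ee_pos: [0.4622, -0.2466, 0.0602]
eef_rot: [-0.541, -0.454, 0.455, 0.543]
ft_force: [0.5, 0.5, 0.3]
width: 0.0869
```

>>> arm_command --targets '[[[0,0,0,0,0,0],[0,0,0,0,0,0],[0,0,0,0,0,0],[0,0,0,0,0,0],[0,0,0,0,0,0],[0,0,0,0,0,0],[0,0,0,0,0,0],[0,0,0,0,0,0]]]' --hand 0 --grip_force 50

```text
time: 3.7
ee_pos: [0.4626, -0.2477, 0.0606]
eef_rot: [-0.542, -0.454, 0.454, 0.542]
ft_force: [0.2, -0.0, 0.2]
width: 0.0418
```

```bash
python3 - <<'E'
from h import *
s=readout.read_state();print(s["time"],s["ee_pos"],s["ft_force"],s["torque"],s["width"],np.round(s["joint_positions"],2)); p,R=pose();print(R.round(4))
E
```

```text
3.7 [ 0.46262097 -0.24774339  0.06056151] [ 0.21995591 -0.04622971  0.23153144] [ 0.00651214 -0.0133196  -0.01058429] 0.04181097985862626 [-0.18  0.32  0.67  1.93 -0.24  0.97  2.  ]
[[ 1.755e-01  0.000e+00 -9.845e-01]
 [ 9.845e-01  1.000e-04  1.755e-01]
 [ 1.000e-04 -1.000e+00 -0.000e+00]]
```

Fingers close slowly; wait more.

>>> arm_command --targets '[[[0,0,0,0,0,0],[0,0,0,0,0,0],[0,0,0,0,0,0],[0,0,0,0,0,0],[0,0,0,0,0,0],[0,0,0,0,0,0]]]'

```text
time: 4.2
ee_pos: [0.4626, -0.2477, 0.0605]
eef_rot: [-0.542, -0.454, 0.454, 0.542]
ft_force: [-0.2, -0.4, -1.6]
width: 0.0216
```

```bash
python3 - <<'E'
from h import *
s,c=save("d2.pkl");print(s["time"],s["ee_pos"],s["ft_force"],s["torque"],s["width"],np.round(s["joint_positions"],2)); p,R=pose();print(R.round(4))
cv2.imwrite("pics/w2.png",c["wrist"]["pixels"])
E
```

```text
4.2 [ 0.46257556 -0.24772578  0.06045996] [-0.20397476 -0.36403247 -1.59676145] [-0.01117311  0.04436601  0.03868608] 0.02162335603751891 [-0.18  0.32  0.67  1.93 -0.24  0.97  2.  ]
[[ 1.754e-01 -1.000e-04 -9.845e-01]
 [ 9.845e-01  1.000e-04  1.754e-01]
 [ 1.000e-04 -1.000e+00  1.000e-04]]
```

View pics/w2.png

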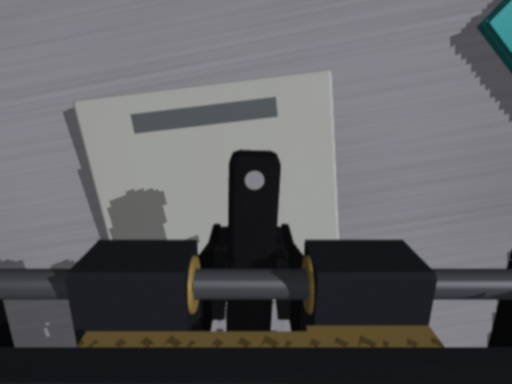

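```bash
python3 - <<'E'
from h import *
s,c=load("d0.pkl"); T=c["top"];img=T["pixels"]
g=cv2.cvtColor(img,cv2.COLOR_BGR2GRAY)
k=8
pts=[]
# bar: per column scan in region, darkest centre-of-mass & edges
for u in range(198,254,4):
    v0=int(121+ (u-197)*0.19); col=g[v0-8:v0+14,u].astype(int); print(u,v0-8,col.tolist())
E
```

```text
198 113 [119, 122, 122, 121, 123, 122, 124, 124, 125, 81, 65, 87, 68, 142, 178, 180, 180, 183, 183, 182, 182, 181]
202 113 [120, 121, 122, 123, 122, 123, 126, 126, 124, 108, 89, 87, 87, 88, 176, 185, 181, 182, 183, 184, 180, 181]
206 114 [122, 122, 123, 123, 122, 174, 183, 182, 136, 106, 87, 85, 79, 90, 176, 184, 182, 180, 184, 183, 183, 182]
210 115 [135, 137, 174, 182, 180, 183, 181, 184, 136, 98, 85, 86, 78, 112, 176, 183, 182, 183, 184, 183, 182, 183]
214 116 [174, 176, 178, 179, 180, 183, 180, 146, 128, 104, 87, 88, 71, 144, 179, 183, 183, 183, 182, 181, 182, 183]
218 116 [159, 174, 176, 177, 179, 181, 180, 179, 145, 117, 93, 87, 90, 72, 166, 180, 182, 182, 183, 181, 180, 182]
222 117 [161, 173, 174, 176, 177, 179, 179, 176, 146, 113, 90, 87, 84, 89, 171, 181, 181, 182, 182, 180, 180, 180]
226 118 [171, 174, 174, 177, 179, 181, 176, 177, 134, 99, 87, 89, 80, 92, 172, 180, 182, 182, 182, 181, 179, 181]
230 119 [171, 176, 174, 177, 180, 183, 176, 180, 135, 98, 87, 89, 76, 134, 177, 181, 182, 184, 185, 180, 181, 182]
234 120 [173, 176, 175, 180, 184, 183, 179, 149, 128, 97, 87, 88, 69, 140, 179, 185, 184, 186, 185, 183, 184, 184]
238 120 [167, 179, 179, 180, 183, 186, 186, 183, 151, 119, 97, 88, 90, 70, 165, 184, 184, 184, 186, 184, 185, 185]
242 121 [166, 180, 181, 182, 187, 188, 184, 186, 152, 106, 89, 89, 84, 88, 174, 185, 183, 183, 186, 184, 183, 183]
246 122 [177, 183, 183, 183, 187, 188, 185, 187, 151, 100, 85, 88, 78, 111, 175, 183, 183, 184, 186, 184, 185, 181]
250 123 [176, 182, 182, 182, 184, 186, 185, 186, 138, 99, 88, 89, 71, 138, 179, 181, 181, 181, 185, 184, 182, 181]
```

```bash
python3 - <<'E'
from h import *
s,c=load("d0.pkl")
crop(c["top"]["pixels"],178,270,108,190,8,"pics/t3.png")
E
```

```text
(no output)
```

View pics/t3.png

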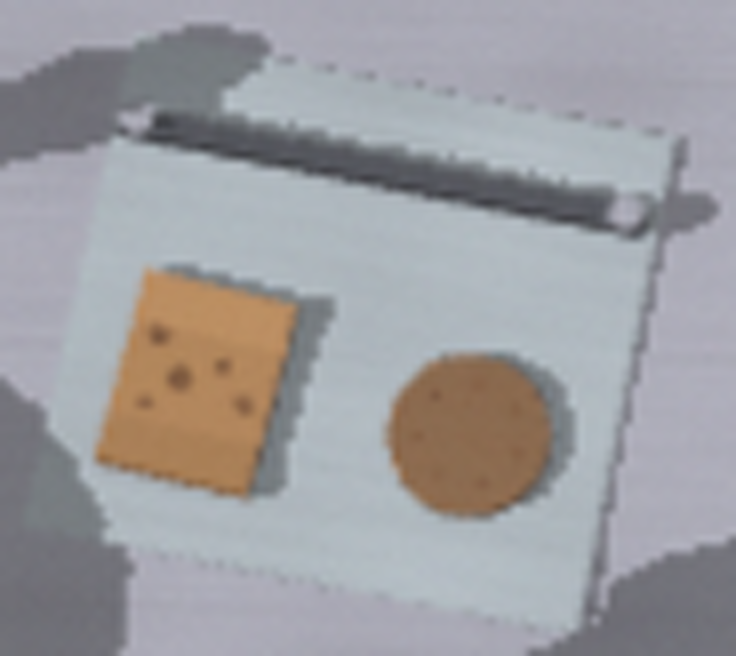

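```bash
python3 - <<'E'
from h import *
s,c=load("d0.pkl"); T=c["top"]; g=cv2.cvtColor(T["pixels"],cv2.COLOR_BGR2GRAY).astype(float)
P=[]
for u in range(200,252):
    v=int(121+(u-197)*.19)
    while g[v,u]>100: v+=1
    v+=2
    while g[v,u]<130: v+=1
    v=v-1+(130-g[v-1,u])/(g[v,u]-g[v-1,u]); P.append(onz(T,(u,v),.004)[:2])
P=np.array(P); k=np.polyfit(P[:,1],P[:,0],1); print("bar yaw",-np.degrees(np.arctan(k[0])),"res",np.std(P[:,0]-np.polyval(k,P[:,1])))
# sheet: right edge and near edge points from t3 (x8)
q=lambda x,y:onz(T,(x/8+178-.44,y/8+108-.44),.004)[:2]
a,b,d,e=q(582,628),q(676,138),q(272,62),q(120,545); print(a,b,d,e)
print("right edge yaw",np.degrees(np.arctan2(*(b-a)[::-1])),"len",np.linalg.norm(b-a))
yaw=-np.arctan(k[0]); f=np.array([np.cos(yaw),np.sin(yaw)]); l=np.array([-f[1],f[0]])
bar=np.array([np.polyval(k,.1),.1])@f
tc=np.array([.597,.1245]); print("f",f,"bar f",bar,"toast f,l",tc@f,tc@l,"near right f",a@f,"far right f",b@f,"crisp l",np.array([.5763,-.001])@l)
E
```

```text
bar yaw -9.967966463613603 res 0.00041870125548640775
[ 0.48930793 -0.0549349 ] [ 0.72251247 -0.09413182] [0.75444363 0.09676329] [0.52315428 0.15833668]
right edge yaw -9.54106749507236 len 0.23647570525990327
f [ 0.98490468 -0.17309755] bar f 0.67659170135718 toast f,l 0.5664374510104914 0.2259598727489841 near right f 0.49143076627691373 far right f 0.7278999076743797 crisp l 0.09877121552388896
```

>>> arm_command --targets '[[[0,-0.01,0,0,0,0],[0,-0.025,0,0,0,0],[0,-0.025,0.005,0,0,0],[0.02,0,0.01,0,0,0],[0.03,0,0.01,0,0,0],[0.036,0,0.014,0,0,0],[0.036,0,0.014,0,0,0],[0.036,0,0.014,0,0,0],[0.036,0,0.014,0,0,0],[0.036,0,0.014,0,0,0],[0.036,0,0.014,0,0,0],[0.036,0,0.014,0,0,0]]]'

```text
time: 5.35
ee_pos: [0.3937, 0.0726, 0.1213]
eef_rot: [0.542, 0.454, -0.454, -0.542]
ft_force: [1.3, 0.7, -1.4]
width: 0.0216
```

>>> arm_command --targets '[[[0.036,0,0.01,0,0,0],[0.03,0,0.008,0,0,0],[0.02,0,0.005,0,0,0],[0.002,0,0,0,0,0],[0,0,0,0,0,0]]]'

```text
time: 5.77
ee_pos: [0.3872, 0.1626, 0.1209]
eef_rot: [0.542, 0.455, -0.455, -0.541]
ft_force: [0.8, -0.0, -2.4]
width: 0.0216
```

```bash
python3 - <<'E'
from h import *
s,c=save("d3.pkl");p,R=pose();print(s["time"],p.round(4),np.round(s["ft_force"],2),np.round(s["torque"],3),s["width"],np.round(s["joint_positions"],2));print(R.round(4))
crop(c["top"]["pixels"],170,270,110,220,5,"pics/t4.png");crop(c["side"]["pixels"],180,340,130,230,5,"pics/s4.png")
E
```

```text
5.7667 [0.3875 0.1606 0.1207] [ 0.81 -0.02 -2.41] [-0.036  0.151 -0.009] 0.021612208731160747 [-0.75 -0.04  0.24  2.11  0.01  1.07  0.88]
[[ 1.772e-01 -1.000e-04 -9.842e-01]
 [ 9.842e-01 -2.000e-04  1.772e-01]
 [-2.000e-04 -1.000e+00  0.000e+00]]
```

View pics/t4.png

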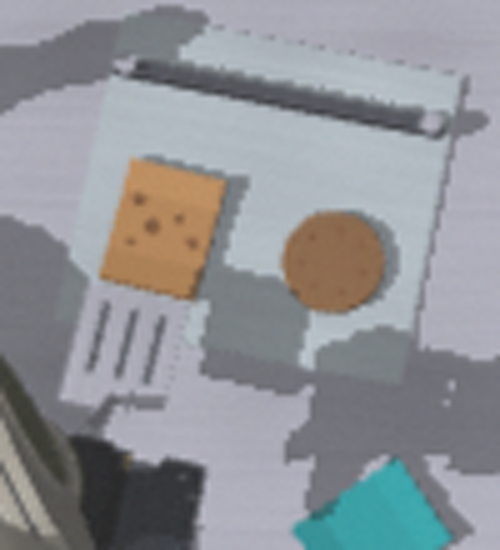

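View pics/s4.png

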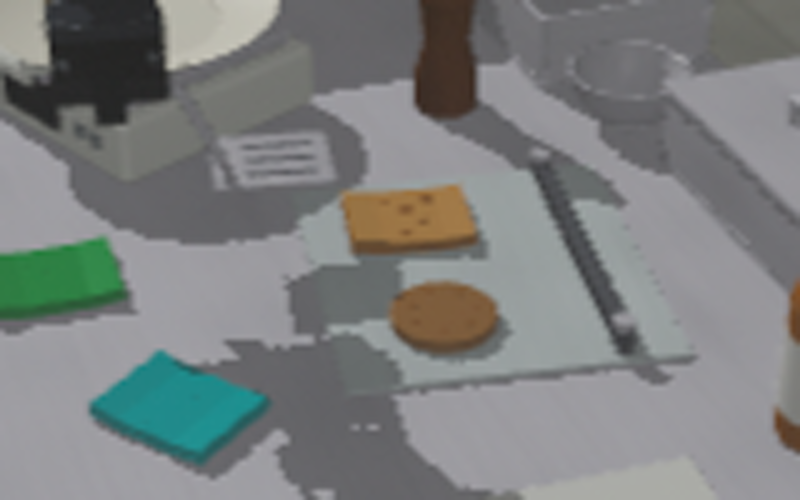

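```bash
python3 - <<'E'
from h import *
s,c=load("d3.pkl");T,S=c["top"],c["side"];p,R=pose()
t=lambda x,y:ray(T,(x/5+170-.4,y/5+110-.4)); sd=lambda x,y:ray(S,(x/5+180-.4,y/5+130-.4))
F=-R[:,2];L=R[:,0]
for n,a,b in (("FL",(90,281),(322,132)),("FR",(190,303),(335,182)),("RR",(166,409),(240,188)),("RL",(62,398),(225,140))):
    X,e=tri([t(*a),sd(*b)]); d=X-p; print(n,X.round(4),np.round(e,4),"rel f,l,z",np.round([d@F,d@L,d[2]],4))
E
```

```text
FL [0.5464 0.1664 0.0714] [0.0016 0.0016] rel f,l,z [ 0.1554  0.0339 -0.0492]
FR [0.5324 0.0962 0.0706] [0.0017 0.0017] rel f,l,z [ 0.1541 -0.0377 -0.0501]
RR [0.4615 0.1088 0.0725] [0.0027 0.0027] rel f,l,z [ 0.082  -0.0378 -0.0482]
RL [0.4697 0.1809 0.0711] [0.0046 0.0046] rel f,l,z [ 0.0773  0.0346 -0.0496]
```

>>> arm_command --targets '[[[0.001,0.02,0,1,0,0],[0.001,0.02,0,1,0,0],[0.001,0.018,0,0,0,0],[0,0,0,0,0,0],[0,0,0,0,0,0]]]'

```text
time: 6.33
ee_pos: [0.3866, 0.1637, 0.0625]
eef_rot: [-0.533, -0.445, 0.462, 0.552]
ft_force: [0.0, -0.1, -1.4]
width: 0.0215
```

```bash
cat > st.py <<'E'
from h import *
s=readout.read_state();p,R=pose();print(s["time"],p.round(5),"F",np.round(s["ft_force"],2),"M",np.round(s["torque"],3),s["width"].__round__(4))
Rt=np.stack([-R[:,2],R[:,0],-R[:,1]],1);ang=Rn.from_matrix(Rt).as_euler("ZYX",degrees=True)
e=p+Rt@[.1545,-.002,-.0487];print("yaw,pitch,roll",ang.round(2),"edge",e.round(4),"blade ctr",(p+Rt@[.112,-.002,-.0487]).round(4)); y=np.radians(-10.2);F=[np.cos(y),np.sin(y)];print("edge f",e[:2]@F,"l",e[:2]@[-F[1],F[0]])
E
python3 st.py
```

```text
6.3333 [0.38661 0.16374 0.06245] F [ 0.04 -0.11 -1.4 ] M [0.057 0.133 0.03 ] 0.0215
yaw,pitch,roll [-10.2    2.06  -0.08] edge [0.5365 0.1347 0.0082] blade ctr [0.4947 0.1422 0.0098]
edge f 0.5041481378016288 l 0.22755338723262486
```

>>> arm_command --targets '[[[0,0.0015,0,0,0,0],[0,0.0015,0,0,0,0],[0,0,0,0,0,0],[0,0,0,0,0,0]]]'

```text
time: 6.67
ee_pos: [0.3871, 0.1651, 0.0601]
eef_rot: [-0.533, -0.446, 0.461, 0.551]
ft_force: [-0.8, -0.4, -2.6]
width: 0.0215
```

>>> arm_command --targets '[[[0,0.0005,0,0,0,0],[0,0,0,0,0,0],[0,0,0,0,0,0]]]'

```text
time: 6.92
ee_pos: [0.3869, 0.1651, 0.0592]
eef_rot: [-0.533, -0.446, 0.462, 0.551]
ft_force: [0.2, 0.4, -2.6]
width: 0.0217
```

>>> arm_command --targets '[[[0,0.0005,0,0,0,0],[0,0,0,0,0,0],[0,0,0,0,0,0]]]'

```text
time: 7.17
ee_pos: [0.3868, 0.165, 0.0586]
eef_rot: [-0.533, -0.446, 0.462, 0.551]
ft_force: [-1.3, -0.1, -1.2]
width: 0.0214
```

```bash
python3 st.py
```

```text
7.1667 [0.38677 0.16502 0.05856] F [-1.31 -0.07 -1.17] M [0.065 0.113 0.03 ] 0.0214
yaw,pitch,roll [-1.01e+01  2.00e+00  1.00e-02] edge [0.5368 0.1363 0.0045] blade ctr [0.4949 0.1437 0.006 ]
edge f 0.504147197158991 l 0.22916683959687625
```

>>> arm_command --targets '[[[0,0.0005,0,0,0,0],[0,0,0,0,0,0],[0,0,0,0,0,0]]]'

```text
time: 7.42
ee_pos: [0.3867, 0.165, 0.0581]
eef_rot: [-0.533, -0.446, 0.462, 0.551]
ft_force: [-1.7, 0.4, 0.1]
width: 0.0217
```

```bash
python3 st.py
```

```text
7.4167 [0.38673 0.16503 0.05807] F [-1.65  0.37  0.09] M [0.105 0.137 0.028] 0.0217
yaw,pitch,roll [-1.01e+01  2.00e+00  1.00e-02] edge [0.5367 0.1363 0.004 ] blade ctr [0.4949 0.1437 0.0055]
edge f 0.5041016870431758 l 0.2291735737696598
```

>>> arm_command --targets '[[[0,0.0004,0,0,0,0],[0,0,0,0,0,0],[0,0,0,0,0,0]]]'

```text
time: 7.67
ee_pos: [0.3867, 0.165, 0.0577]
eef_rot: [-0.532, -0.446, 0.462, 0.551]
ft_force: [-1.0, 0.1, -0.0]
width: 0.0213
```

```bash
python3 st.py
```

```text
7.6667 [0.38671 0.16504 0.05767] F [-1.05  0.09 -0.02] M [0.116 0.198 0.056] 0.0213
yaw,pitch,roll [-1.01e+01  2.00e+00  1.00e-02] edge [0.5367 0.1363 0.0036] blade ctr [0.4949 0.1437 0.0051]
edge f 0.5040783329614767 l 0.22918334521406863
```

>>> arm_command --targets '[[[0,-0.0001,-0.004,0,0,0],[0,-0.0002,-0.006,0,0,0],[0,-0.0002,-0.006,0,0,0],[0,-0.0002,-0.005,0,0,0],[0,0,0,0,0,0]]]'

```text
time: 8.08
ee_pos: [0.4088, 0.1609, 0.0577]
eef_rot: [-0.533, -0.446, 0.461, 0.551]
ft_force: [1.4, -0.6, -0.9]
width: 0.0214
```

```bash
python3 st.py
```

```text
8.0833 [0.40883 0.16093 0.05771] F [ 1.41 -0.58 -0.91] M [ 0.004 -0.179  0.057] 0.0214
yaw,pitch,roll [-1.016e+01  1.940e+00  1.000e-02] edge [0.5588 0.132  0.0038] blade ctr [0.517  0.1395 0.0052]
edge f 0.5266297739645397 l 0.22889442524857373
```

>>> arm_command --targets '[[[0,-0.0002,-0.005,0,0,0],[0,-0.0002,-0.005,0,0,0],[0,-0.0002,-0.005,0,0,0],[0,-0.0001,-0.005,0,0,0]]]'

```text
time: 8.42
ee_pos: [0.4275, 0.1577, 0.0576]
eef_rot: [-0.532, -0.446, 0.462, 0.552]
ft_force: [-2.4, -0.2, -0.1]
width: 0.0216
```

```bash
cat > look.py <<'E'
import sys
from h import *
n=sys.argv[1]; s,c=save(f"d{n}.pkl")
a=cv2.resize(c["top"]["pixels"][110:200,170:270],None,fx=4,fy=4,interpolation=cv2.INTER_CUBIC)
b=cv2.resize(c["side"]["pixels"][135:235,220:320],None,fx=4,fy=4,interpolation=cv2.INTER_CUBIC)[:360]
cv2.imwrite(f"pics/k{n}.png",np.hstack([a,b]))
E
python3 st.py; python3 look.py 5
```

```text
8.4167 [0.42754 0.15772 0.05763] F [-2.36 -0.2  -0.14] M [0.08  0.319 0.013] 0.0216
yaw,pitch,roll [-10.1    2.01   0.  ] edge [0.5775 0.129  0.0035] blade ctr [0.5357 0.1364 0.005 ]
edge f 0.545557780501043 l 0.22919841045201578
```

View pics/k5.png

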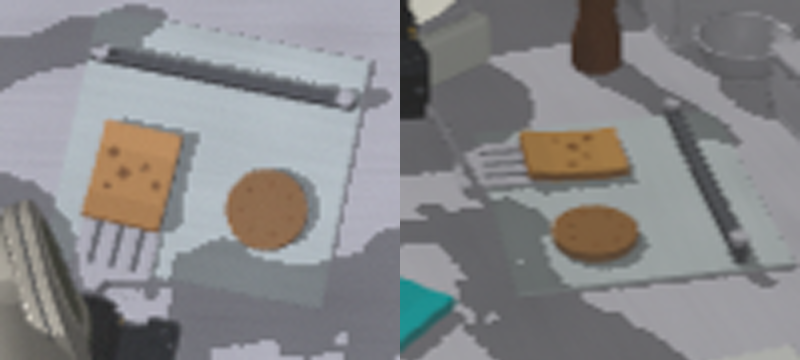

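>>> arm_command --targets '[[[0,-0.0002,-0.005,0,0,0],[0,-0.0002,-0.005,0,0,0],[0,-0.0002,-0.005,0,0,0],[0,-0.0001,-0.005,0,0,0]]]'

```text
time: 8.9
ee_pos: [0.4473, 0.1542, 0.0577]
eef_rot: [-0.533, -0.446, 0.462, 0.551]
ft_force: [-1.4, 1.3, 1.4]
width: 0.0215
```

```bash
python3 st.py
```

```text
8.9 [0.4473  0.15422 0.05765] F [-1.4   1.31  1.37] M [ 0.099  0.294 -0.01 ] 0.0215
yaw,pitch,roll [-1.01e+01  2.00e+00  1.00e-02] edge [0.5973 0.1255 0.0036] blade ctr [0.5555 0.1329 0.0051]
edge f 0.5656293167624414 l 0.22925711411204042
```

>>> arm_command --targets '[[[0,-0.0002,-0.005,0,0,0],[0,-0.0002,-0.005,0,0,0],[0,-0.0002,-0.005,0,0,0],[0,-0.0001,-0.005,0,0,0]]]'

```text
time: 9.23
ee_pos: [0.467, 0.1506, 0.0576]
eef_rot: [-0.533, -0.446, 0.462, 0.551]
ft_force: [-1.9, 0.5, -0.1]
width: 0.0215
```

```bash
python3 st.py; python3 look.py 6
```

```text
9.2333 [0.46704 0.15063 0.05759] F [-1.92  0.55 -0.13] M [0.022 0.319 0.038] 0.0215
yaw,pitch,roll [-10.11   2.     0.  ] edge [0.617  0.1219 0.0035] blade ctr [0.5752 0.1293 0.005 ]
edge f 0.585687672943992 l 0.22920056065014288
```

View pics/k6.png

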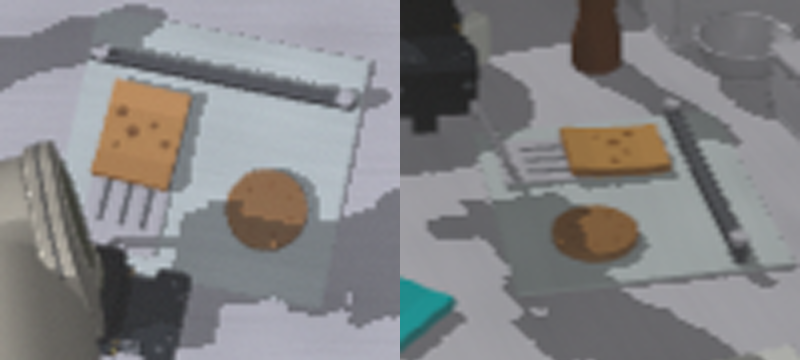

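```bash
cat > toast.py <<'E'
import sys
from h import *
s,c=load(f"d{sys.argv[1]}.pkl"); z=float(sys.argv[2]); T=c["top"]
hsv=cv2.cvtColor(T["pixels"],cv2.COLOR_BGR2HSV)
mk=cv2.inRange(hsv,(5,80,60),(22,255,255)); 
x0,x1,y0,y1=map(int,sys.argv[3:7]) if len(sys.argv)>3 else (170,225,120,185)
k=np.zeros_like(mk);k[y0:y1,x0:x1]=mk[y0:y1,x0:x1]
k=cv2.morphologyEx(k,cv2.MORPH_CLOSE,np.ones((3,3)))
cs,_=cv2.findContours(k,0,2);ct=max(cs,key=cv2.contourArea);rc=cv2.minAreaRect(ct);bx=cv2.boxPoints(rc)
W=np.array([onz(T,q,z)[:2] for q in bx]); ctr=W.mean(0); print("centre",ctr.round(4),"sides",np.linalg.norm(W-np.roll(W,1,0),axis=1).round(4))
e=W-np.roll(W,1,0); i=np.linalg.norm(e,axis=1).argmax(); d=e[i]*(1 if e[i][0]>0 else -1); print("yaw",np.degrees(np.arctan2(d[1],d[0])))
y=np.radians(-10.2);F=np.array([np.cos(y),np.sin(y)]);print("f range",np.sort(W@F).round(4),"l",np.sort(W@[-F[1],F[0]]).round(4))
E
python3 toast.py 0 .014;python3 toast.py 5 .014; python3 toast.py 6 .014
```

```text
centre [0.5977 0.1249] sides [0.0712 0.0932 0.0718 0.0932]
yaw -12.578267413329893
f range [0.5171 0.522  0.6102 0.6151] l [0.1909 0.1954 0.2625 0.2664]
centre [0.6053 0.1237] sides [0.0721 0.0934 0.0728 0.0933]
yaw -11.368944795989748
f range [0.5255 0.5289 0.6187 0.6222] l [0.1914 0.194  0.2642 0.2661]
centre [0.6443 0.1166] sides [0.0724 0.0932 0.0731 0.0931]
yaw -11.36388103014898
f range [0.5651 0.5686 0.6582 0.6617] l [0.1912 0.1938 0.2643 0.2662]
```

>>> arm_command --targets '[[[0,-0.0001,-0.004,0,0,0],[0,-0.0002,-0.004,0,0,0],[0,-0.0001,-0.004,0,0,0],[0,-0.0001,-0.003,0,0,0],[0,-0.0001,-0.002,0,0,0],[0,-0.0001,-0.002,0,0,0]]]'

```text
time: 9.88
ee_pos: [0.4854, 0.1473, 0.0576]
eef_rot: [-0.533, -0.446, 0.462, 0.552]
ft_force: [-2.7, 0.3, -0.7]
width: 0.0213
```

```bash
python3 st.py
```

```text
9.8833 [0.48539 0.14735 0.05761] F [-2.69  0.34 -0.7 ] M [ 0.063  0.344 -0.046] 0.0213
yaw,pitch,roll [-10.11   2.01  -0.  ] edge [0.6354 0.1186 0.0035] blade ctr [0.5935 0.126  0.005 ]
edge f 0.604323280706529 l 0.22920771389123962
```

>>> arm_command --targets '[[[0,-0.0001,-0.002,0,0,0],[0,-0.0001,-0.002,0,0,0],[0,0,-0.002,0,0,0]]]'

```text
time: 10.13
ee_pos: [0.4913, 0.1463, 0.0577]
eef_rot: [-0.533, -0.446, 0.462, 0.552]
ft_force: [-2.0, 1.1, -0.2]
width: 0.0216
```

```bash
python3 st.py; python3 look.py 7;python3 toast.py 7 .015
```

```text
10.1333 [0.49127 0.14632 0.05766] F [-1.96  1.06 -0.24] M [ 0.114  0.325 -0.063] 0.0216
yaw,pitch,roll [-10.11   2.     0.  ] edge [0.6413 0.1176 0.0036] blade ctr [0.5994 0.125  0.0051]
edge f 0.610304659574828 l 0.22925708342073509
centre [0.659  0.1126] sides [0.0714 0.0946 0.0721 0.0946]
yaw -10.73940189442703
f range [0.5801 0.5827 0.6746 0.6773] l [0.1909 0.1924 0.2629 0.2638]
```

View pics/k7.png

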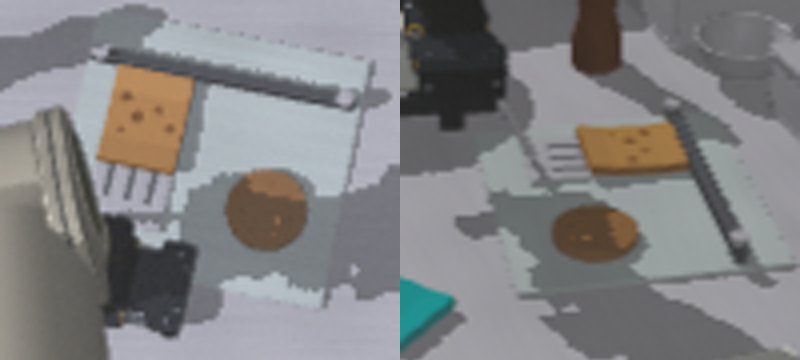

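>>> arm_command --targets '[[[0,-0.0001,-0.003,0,0,0],[0,-0.0001,-0.003,0,0,0],[0,-0.0001,-0.003,0,0,0]]]'

```text
time: 10.53
ee_pos: [0.5001, 0.1449, 0.0577]
eef_rot: [-0.532, -0.446, 0.462, 0.552]
ft_force: [-2.6, 0.1, -0.3]
width: 0.0219
```

>>> arm_command --targets '[[[0,-0.0001,-0.003,0,0,0],[0,-0.0001,-0.003,0,0,0],[0,-0.0001,-0.003,0,0,0]]]'

```text
time: 10.78
ee_pos: [0.5091, 0.1431, 0.0576]
eef_rot: [-0.532, -0.446, 0.462, 0.552]
ft_force: [-3.0, 0.9, -0.5]
width: 0.0215
```

```bash
python3 st.py; python3 look.py 8;python3 toast.py 8 .016
```

```text
10.7833 [0.50911 0.14314 0.05758] F [-3.04  0.94 -0.47] M [0.085 0.529 0.031] 0.0215
yaw,pitch,roll [-10.1    2.01  -0.  ] edge [0.6591 0.1144 0.0035] blade ctr [0.6173 0.1218 0.005 ]
edge f 0.6284196070765172 l 0.22928956759978267
centre [0.6593 0.1127] sides [0.0715 0.0942 0.0722 0.0942]
yaw -11.368940274617223
f range [0.5802 0.5836 0.6743 0.6778] l [0.1905 0.1931 0.2626 0.2645]
```

View pics/k8.png

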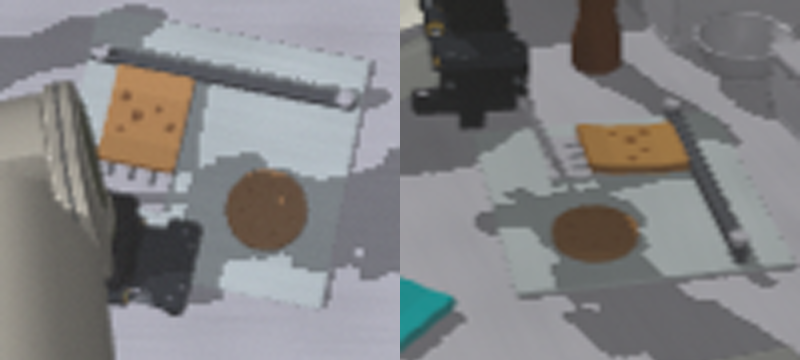

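>>> arm_command --targets '[[[0,-0.0001,-0.003,0,0,0],[0,-0.0001,-0.003,0,0,0],[0,-0.0001,-0.003,0,0,0],[0,-0.0001,-0.003,0,0,0]]]'

```text
time: 11.27
ee_pos: [0.5208, 0.1411, 0.0576]
eef_rot: [-0.532, -0.446, 0.462, 0.552]
ft_force: [-3.5, 1.0, 0.2]
width: 0.0217
```

```bash
python3 st.py
```

```text
11.2667 [0.52079 0.14115 0.05758] F [-3.48  0.97  0.15] M [0.115 0.566 0.008] 0.0217
yaw,pitch,roll [-10.1    2.02   0.  ] edge [0.6708 0.1124 0.0035] blade ctr [0.6289 0.1199 0.005 ]
edge f 0.6402474055571377 l 0.22941961346634906
```

>>> arm_command --targets '[[[0,-0.0001,-0.003,0,0,0],[0,-0.0001,-0.003,0,0,0],[0,-0.0001,-0.003,0,0,0],[0,-0.0001,-0.002,0,0,0]]]'

```text
time: 11.6
ee_pos: [0.5319, 0.1391, 0.0576]
eef_rot: [-0.533, -0.446, 0.462, 0.551]
ft_force: [-3.0, 1.0, 0.5]
width: 0.0218
```

```bash
python3 st.py; python3 look.py 9;python3 toast.py 9 .017
```

```text
11.6 [0.5319  0.13907 0.05759] F [-2.95  0.98  0.48] M [ 0.183  0.654 -0.018] 0.0218
yaw,pitch,roll [-10.11   2.     0.  ] edge [0.6819 0.1103 0.0035] blade ctr [0.6401 0.1177 0.005 ]
edge f 0.6515753463062915 l 0.22929835564968476
centre [0.6587 0.1123] sides [0.0714 0.0932 0.0721 0.0932]
yaw -8.69732688399044
f range [0.5818 0.5819 0.675  0.6751] l [0.1903 0.1921 0.2618 0.2642]
```

View pics/k9.png

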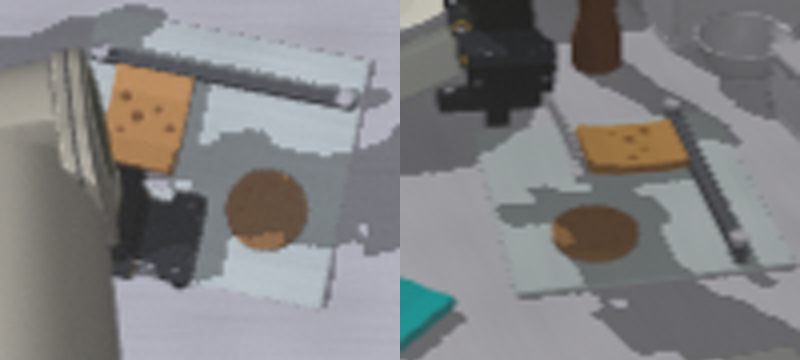

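>>> arm_command --targets '[[[0,-0.001,0.001,-0.5,0,0],[0,-0.001,0.001,-0.5,0,0],[0,-0.001,0.001,-0.5,0,0],[0,-0.001,0.001,-0.5,0,0],[0,-0.002,0.001,-0.5,0,0],[0,-0.002,0.001,-0.5,0,0],[0,-0.002,0.001,-0.5,0,0],[0,-0.002,0.001,-0.5,0,0],[0,-0.003,0.001,-0.5,0,0],[0,-0.003,0.001,-0.5,0,0],[0,-0.003,0.001,-0.5,0,0],[0,-0.003,0.001,-0.5,0,0]]]'

```text
time: 12.75
ee_pos: [0.519, 0.1414, 0.0818]
eef_rot: [0.561, 0.47, -0.438, -0.523]
ft_force: [0.6, -0.5, -3.1]
width: 0.0213
```

```bash
python3 st.py; python3 look.py 10;python3 toast.py 10 .06
```

```text
12.75 [0.51905 0.14141 0.08183] F [ 0.57 -0.51 -3.1 ] M [ 0.164  0.379 -0.022] 0.0213
yaw,pitch,roll [-1.011e+01 -4.050e+00  1.000e-02] edge [0.6738 0.1118 0.0442] blade ctr [0.6321 0.1192 0.0412]
edge f 0.6433641147022725 l 0.2293395444652164
centre [0.6467 0.114 ] sides [0.0718 0.0937 0.0725 0.0937]
yaw -8.648516373186823
f range [0.5695 0.5695 0.6631 0.6632] l [0.1897 0.1915 0.2615 0.264 ]
```

View pics/k10.png

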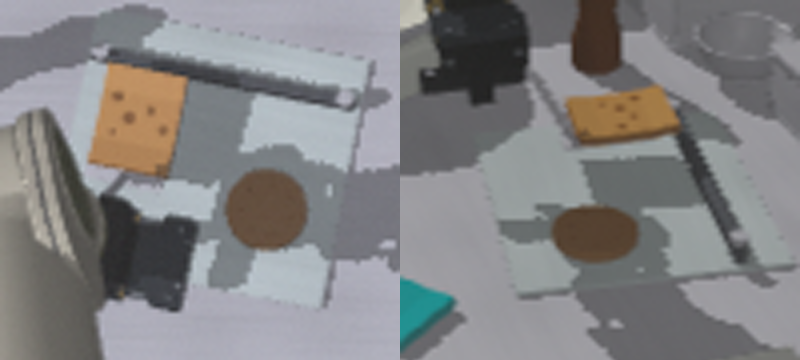

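```bash
python3 - <<'E'
from h import *
s,c=load("d3.pkl");T,S=c["top"],c["side"]
print("mill base",onz(T,(157,131),0).round(3), "stack",onz(T,(55,260),.1).round(3))
def smooth(p0,R0,p1,R1,n,dig=3):
    p=np.array(p0,float);R=np.array(R0); rv=(Rn.from_matrix(R1)*Rn.from_matrix(R0).inv()).as_rotvec();rows=[];mn=9
    for i in range(1,n+1):
        u=i/n; u=u*u*(3-2*u)
        pt=p0+(np.array(p1)-p0)*u; Rt=Rn.from_rotvec(rv*u).as_matrix()@R0
        d=np.round(R.T@(pt-p),dig); a=np.round(np.degrees(Rn.from_matrix(R.T@Rt).as_rotvec()),1)
        rows.append([*d.tolist(),*a.tolist()]); p=p+R@d; R=R@Rn.from_rotvec(np.radians(a)).as_matrix()
        tip=p-R[:,2]*.175; mn=min(mn,np.hypot(*(tip[:2]-[.69,.27])))
    for i in range(0,n,12): print(str(rows[i:i+12]).replace(" ","").replace("0.0,","0,"))
    print("end",p.round(4),"res",np.round(p1-p,4),"min tip-mill",mn); return p,R
p,R=pose()
p1,R1=smooth(p,R,p+[-.02,.0,.09],R,9)
smooth(p1,R1,[.353,.312,.172],turner_R(35,-4),30)
E
```

```text
mill base [0.69  0.299 0.   ] stack [0.22 0.58 0.1 ]
[[-0,-0.003,0,0,0,0.0],[-0,-0.009,0.002,0,0,0.0],[-0.001,-0.012,0.001,0,0,0.0],[-0,-0.014,0.003,0,0,0.0],[-0.001,-0.015,0.002,0,0,0.0],[-0.001,-0.015,0.002,0,0,0.0],[-0,-0.012,0.002,0,0,0.0],[-0,-0.008,0.001,0,0,0.0],[-0,-0.003,0,0,0,0.0]]
end [0.4995 0.142  0.1717] res [-0.0004 -0.0004  0.0001] min tip-mill 0.1585210755892523
[[0,-0,0.001,0,-0.1,-0.0],[0.002,-0,0.001,0,-0.5,-0.0],[0.002,-0,0.003,0,-0.7,-0.1],[0.003,-0.001,0.003,0,-0.9,-0.1],[0.004,0,0.005,0,-1.1,-0.0],[0.004,-0,0.005,0,-1.4,-0.1],[0.006,-0.001,0.005,0,-1.5,-0.1],[0.006,-0,0.006,0,-1.7,-0.1],[0.006,-0.001,0.006,0,-1.8,-0.2],[0.008,-0,0.007,0,-2.0,-0.1],[0.007,-0,0.006,0,-2.0,-0.2],[0.009,-0.001,0.006,0,-2.1,-0.1]]
[[0.009,-0,0.007,0,-2.2,-0.2],[0.009,-0.001,0.006,0,-2.2,-0.1],[0.01,-0,0.005,0,-2.3,-0.2],[0.01,-0.001,0.006,0,-2.2,-0.1],[0.01,0,0.004,0,-2.3,-0.2],[0.01,-0,0.005,0,-2.1,-0.1],[0.009,-0.001,0.004,0,-2.2,-0.2],[0.01,0,0.003,0,-2.0,-0.1],[0.009,-0,0.003,0,-2.0,-0.2],[0.009,-0,0.002,0,-1.8,-0.1],[0.008,-0,0.002,0,-1.7,-0.1],[0.008,-0.001,0.002,0,-1.5,-0.1]]
[[0.006,0,0.001,0,-1.3,-0.1],[0.006,0,0.001,0,-1.2,-0.1],[0.005,0,0.001,0,-0.9,-0.1],[0.003,0,0,0,-0.7,-0.0],[0.002,0,0,0,-0.4,-0.0],[0.001,0,0,0,-0.2,-0.0]]
end [0.3533 0.3123 0.1722] res [-0.0003 -0.0003 -0.0002] min tip-mill 0.08461304733521008
```

>>> arm_command --targets '[[[0,-0.003,0,0,0,0],[0,-0.009,0.002,0,0,0],[0,-0.012,0.001,0,0,0],[0,-0.014,0.003,0,0,0],[0,-0.015,0.002,0,0,0],[0,-0.015,0.002,0,0,0],[0,-0.012,0.002,0,0,0],[0,-0.008,0.001,0,0,0],[0,-0.003,0,0,0,0]]]'

```text
time: 13.65
ee_pos: [0.5006, 0.1451, 0.1735]
eef_rot: [0.561, 0.471, -0.437, -0.523]
ft_force: [0.4, 0.6, -3.4]
width: 0.0211
```

>>> arm_command --targets '[[[0,0,0.001,0,-0.1,0],[0.002,0,0.001,0,-0.5,0],[0.002,0,0.003,0,-0.7,-0.1],[0.003,-0.001,0.003,0,-0.9,-0.1],[0.004,0,0.005,0,-1.1,0],[0.004,0,0.005,0,-1.4,-0.1],[0.006,-0.001,0.005,0,-1.5,-0.1],[0.006,0,0.006,0,-1.7,-0.1],[0.006,-0.001,0.006,0,-1.8,-0.2],[0.008,0,0.007,0,-2.0,-0.1],[0.007,0,0.006,0,-2.0,-0.2],[0.009,-0.001,0.006,0,-2.1,-0.1]]]'

```text
time: 14.65
ee_pos: [0.448, 0.2052, 0.1714]
eef_rot: [0.49, 0.543, -0.507, -0.457]
ft_force: [-0.6, -0.5, -3.0]
width: 0.0214
```

>>> arm_command --targets '[[[0.009,0,0.007,0,-2.2,-0.2],[0.009,-0.001,0.006,0,-2.2,-0.1],[0.01,0,0.005,0,-2.3,-0.2],[0.01,-0.001,0.006,0,-2.2,-0.1],[0.01,0,0.004,0,-2.3,-0.2],[0.01,0,0.005,0,-2.1,-0.1],[0.009,-0.001,0.004,0,-2.2,-0.2],[0.01,0,0.003,0,-2.0,-0.1],[0.009,0,0.003,0,-2.0,-0.2],[0.009,0,0.002,0,-1.8,-0.1],[0.008,0,0.002,0,-1.7,-0.1],[0.008,-0.001,0.002,0,-1.5,-0.1]]]'

```text
time: 15.65
ee_pos: [0.3682, 0.2978, 0.1719]
eef_rot: [0.363, 0.635, -0.592, -0.339]
ft_force: [-0.3, 0.5, -2.6]
width: 0.0215
```

>>> arm_command --targets '[[[0.006,0,0.001,0,-1.3,-0.1],[0.006,0,0.001,0,-1.2,-0.1],[0.005,0,0.001,0,-0.9,-0.1],[0.003,0,0,0,-0.7,0],[0.002,0,0,0,-0.4,0],[0.001,0,0,0,-0.2,0],[0,0,0,0,0,0]]]'

```text
time: 16.23
ee_pos: [0.354, 0.3152, 0.1719]
eef_rot: [0.338, 0.649, -0.605, -0.315]
ft_force: [0.4, -0.2, -2.9]
width: 0.0213
```

```bash
cat > look2.py <<'E'
import sys
from h import *
n=sys.argv[1]; s,c=save(f"d{n}.pkl")
a=cv2.resize(c["top"]["pixels"][140:240,70:170],None,fx=4,fy=4,interpolation=cv2.INTER_CUBIC)
b=cv2.resize(c["side"]["pixels"][80:180,150:250],None,fx=4,fy=4,interpolation=cv2.INTER_CUBIC)
cv2.imwrite(f"pics/k{n}.png",np.hstack([a,b]))
E
python3 st.py; python3 look2.py 11; python3 toast.py 11 .145 70 170 140 240
```

```text
16.2333 [0.35399 0.31519 0.17192] F [ 0.42 -0.23 -2.89] M [-0.111  0.4    0.037] 0.0213
yaw,pitch,roll [35.01 -4.   -0.05] edge [0.4842 0.4039 0.1341] blade ctr [0.4495 0.3796 0.1312]
edge f 0.4050045845685134 l 0.48324816885733757
centre [0.4651 0.3855] sides [0.0934 0.0721 0.0939 0.0715]
yaw 35.048943231404394
f range [0.3313 0.3819 0.3967 0.448 ] l [0.4031 0.4537 0.4699 0.5205]
```

View pics/k11.png

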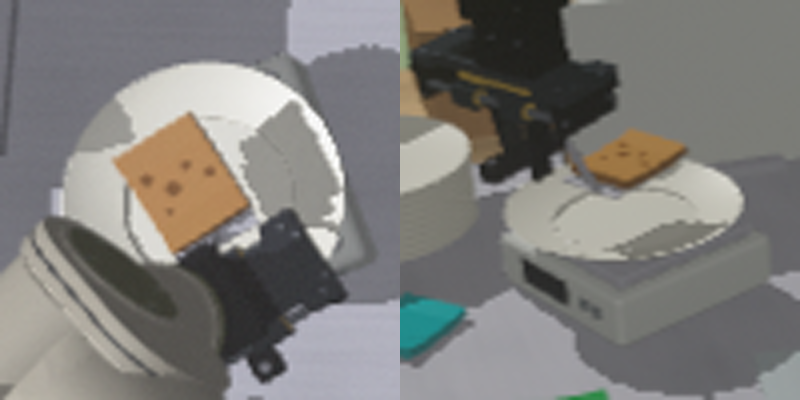

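```bash
cat >> h.py <<'E'
OFF=np.array([.1545,-.002,-.0487])
def tcp_for_edge(edge,yaw,pitch):
    R=turner_R(yaw,pitch); Rt=np.stack([-R[:,2],R[:,0],-R[:,1]],1); return np.array(edge)-Rt@OFF,R
def edgeplan(way,smoothq=True,dig=4):
    """way: list of (edge xyz,yaw,pitch,nrows); interpolates edge pos, yaw, pitch"""
    s=readout.read_state();p=np.array(s["ee_pos"]);R=Rn.from_quat(s["eef_rot"]).as_matrix()
    Rt=np.stack([-R[:,2],R[:,0],-R[:,1]],1);a=Rn.from_matrix(Rt).as_euler("ZYX",degrees=True);e0,y0,t0=p+Rt@OFF,a[0],a[1];rows=[]
    for e1,y1,t1,n in way:
        for i in range(1,n+1):
            u=i/n
            if smoothq:u=u*u*(3-2*u)
            q,Q=tcp_for_edge(e0+(np.array(e1)-e0)*u,y0+(y1-y0)*u,t0+(t1-t0)*u)
            d=np.round(R.T@(q-p),dig);w=np.round(np.degrees(Rn.from_matrix(R.T@Q).as_rotvec()),1)
            rows.append([*d.tolist(),*w.tolist()]);p=p+R@d;R=R@Rn.from_rotvec(np.radians(w)).as_matrix()
        e0,y0,t0=np.array(e1),y1,t1
    for i in range(0,len(rows),12): print(str(rows[i:i+12]).replace(" ","").replace("0.0,","0,"))
    print("tcp end",p.round(4),"need",q.round(4))
E
python3 - <<'E'
from h import *
edgeplan([([.4746,.4015,.100],35,2,10),([.4746,.4015,.080],35,6,10)])
E
```

```text
[[0.0001,0.0005,0.0002,0.2,-0,-0.0],[0.0003,0.0013,0.0005,0.4,-0,-0.0],[0.0004,0.0019,0.0006,0.7,-0,-0.0],[0.0005,0.0024,0.0008,0.8,-0,-0.0],[0.0006,0.0026,0.0007,0.9,-0,-0.0],[0.0005,0.0026,0.0007,0.9,-0,-0.0],[0.0006,0.0025,0.0006,0.8,-0,-0.0],[0.0004,0.002,0.0004,0.7,-0,-0.0],[0.0003,0.0014,0.0002,0.4,-0,-0.0],[0.0001,0.0005,0.0001,0.2,-0,-0.0],[-0,0.0003,-0.0001,0.1,-0,-0.0],[-0,0.0007,-0.0003,0.3,-0,-0.0]]
[[-0,0.001,-0.0005,0.5,-0,-0.0],[-0,0.0012,-0.0006,0.5,-0,-0.0],[-0,0.0014,-0.0007,0.6,-0,-0.0],[-0,0.0014,-0.0007,0.6,-0,-0.0],[-0,0.0012,-0.0007,0.5,-0,-0.0],[-0,0.001,-0.0006,0.5,-0,-0.0],[-0,0.0007,-0.0004,0.3,-0,-0.0],[-0,0.0003,-0.0002,0.1,-0,-0.0]]
tcp end [0.3518 0.3179 0.1446] need [0.3518 0.3179 0.1446]
```

>>> arm_command --targets '[[[0,0.0005,0,0.2,0,0],[0.0003,0.0013,0.0005,0.4,0,0],[0.0004,0.0019,0.0006,0.7,0,0],[0.0005,0.0024,0.0008,0.8,0,0],[0.0006,0.0026,0.0008,0.9,0,0],[0.0006,0.0026,0.0008,0.9,0,0],[0.0006,0.0025,0.0006,0.8,0,0],[0.0005,0.002,0.0004,0.7,0,0],[0.0003,0.0014,0.0002,0.4,0,0],[0,0.0005,0,0.2,0,0],[0,0.0003,-0.0001,0.1,0,0],[0,0.0007,-0.0003,0.3,0,0]]]'

```text
time: 17.38
ee_pos: [0.3486, 0.3161, 0.1532]
eef_rot: [-0.32, -0.614, 0.64, 0.333]
ft_force: [0.4, -0.3, -3.1]
width: 0.0214
```

>>> arm_command --targets '[[[0,0.001,-0.0005,0.5,0,0],[0,0.0012,-0.0006,0.5,0,0],[0,0.0014,-0.0007,0.6,0,0],[0,0.0014,-0.0007,0.6,0,0],[0,0.0012,-0.0007,0.5,0,0],[0,0.001,-0.0006,0.5,0,0],[0,0.0007,-0.0004,0.3,0,0],[0,0.0003,-0.0002,0.1,0,0]]]'

```text
time: 18.05
ee_pos: [0.3518, 0.3182, 0.1443]
eef_rot: [-0.309, -0.593, 0.66, 0.343]
ft_force: [0.5, 1.0, -2.1]
width: 0.0217
```

```bash
python3 st.py; python3 look2.py 12; python3 toast.py 12 .095 70 170 140 240
```

```text
18.05 [0.35176 0.31824 0.14433] F [ 0.46  1.   -2.11] M [ 0.068  0.088 -0.015] 0.0217
yaw,pitch,roll [34.99  6.04 -0.05] edge [0.4746 0.4017 0.0796] blade ctr [0.44   0.3775 0.0841]
edge f 0.3959535871829303 l 0.47942540761995733
centre [0.4585 0.3843] sides [0.0879 0.0706 0.0883 0.0701]
yaw 33.577195754833625
f range [0.3274 0.3755 0.3905 0.4393] l [0.4033 0.4543 0.4644 0.5155]
```

View pics/k12.png

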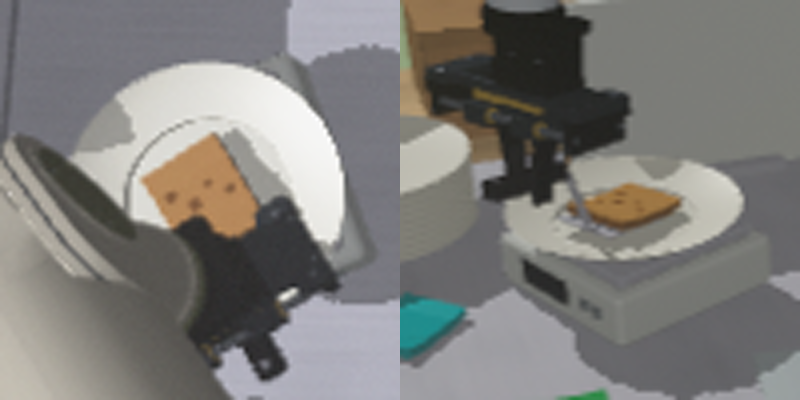

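```bash
python3 - <<'E'
from h import *
f=np.array([.8192,.5736]);l=np.array([-.5736,.8192])
for n,a,b,ss in ((11,(113,160),(192,113),[(628,131),(687,151)]),(12,(141,179),(217,134),[(632,184),(681,203)])):
    s,c=load(f"d{n}.pkl");T,S=c["top"],c["side"]
    R=Rn.from_quat(s["eef_rot"]).as_matrix();Rt=np.stack([-R[:,2],R[:,0],-R[:,1]],1);e=np.array(s["ee_pos"])+Rt@OFF
    for q,w in zip((a,b),ss):
        X,er=tri([ray(T,(q[0]/4+69.6,q[1]/4+139.6)),ray(S,((w[0]-400)/4+149.6,w[1]/4+79.6))]); d=X-e;print(n,X.round(4),np.round(er,4),"rel",(d[:2]@f).round(4),(d[:2]@l).round(4),d[2].round(4))
E
```

```text
11 [0.4807 0.4436 0.1428] [0.0026 0.0026] rel 0.0199 0.0345 0.0087
11 [0.5238 0.3834 0.1388] [0.0004 0.0004] rel 0.0208 -0.0395 0.0046
12 [0.4763 0.4428 0.0843] [0.0015 0.0015] rel 0.025 0.0326 0.0046
12 [0.5145 0.3814 0.084 ] [0.0008 0.0008] rel 0.021 -0.0395 0.0044
```

```bash
python3 - <<'E'
from h import *
edgeplan([([.4746,.4017,.0780],35,18,12)],smoothq=False)
E
```

```text
[[-0,-0.0025,-0.0009,1.0,-0,-0.0],[-0.0001,-0.0026,-0.0009,1.0,-0,-0.0],[0,-0.0025,-0.0009,1.0,-0,-0.0],[0,-0.0025,-0.0009,1.0,-0,-0.0],[0,-0.0025,-0.0009,1.0,-0,-0.0],[0,-0.0026,-0.0009,1.0,-0,-0.0],[0,-0.0025,-0.0009,1.0,-0,-0.0],[0,-0.0025,-0.0009,1.0,-0,-0.0],[0,-0.0025,-0.0009,1.0,-0,-0.0],[-0,-0.0026,-0.0009,1.0,-0,-0.0],[-0,-0.0025,-0.001,1.0,-0,-0.0],[-0,-0.0025,-0.0009,1.0,-0,-0.0]]
tcp end [0.3654 0.3277 0.172 ] need [0.3654 0.3277 0.1721]
```

>>> arm_command --targets '[[[0,-0.0025,-0.0009,1,0,0],[0,-0.0025,-0.0009,1,0,0],[0,-0.0025,-0.0009,1,0,0],[0,-0.0025,-0.0009,1,0,0],[0,-0.0025,-0.0009,1,0,0],[0,-0.0025,-0.0009,1,0,0],[0,-0.0026,-0.0009,1,0,0],[0,-0.0026,-0.0009,1,0,0],[0,-0.0025,-0.0009,1,0,0]]]'

```text
time: 18.95
ee_pos: [0.3616, 0.3252, 0.1657]
eef_rot: [-0.281, -0.539, 0.704, 0.366]
ft_force: [-0.2, 0.3, -2.8]
width: 0.0217
```

```bash
python3 st.py; python3 look2.py 13
```

```text
18.95 [0.36158 0.3252  0.1657 ] F [-0.21  0.26 -2.77] M [ 0.249 -0.148 -0.008] 0.0217
yaw,pitch,roll [34.99 15.1  -0.04] edge [0.4746 0.4018 0.0784] blade ctr [0.4409 0.3783 0.0895]
edge f 0.39589898905523896 l 0.4794859860325307
```

View pics/k13.png

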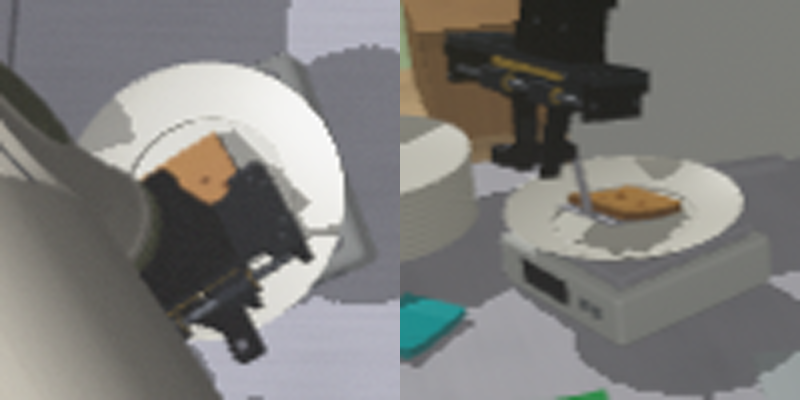

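>>> arm_command --targets '[[[0,-0.0025,-0.0009,1,0,0],[0,-0.0025,-0.0009,1,0,0],[0,-0.0026,-0.0009,1,0,0],[0,-0.0026,-0.0009,1,0,0]]]'

```text
time: 19.43
ee_pos: [0.3668, 0.3288, 0.1746]
eef_rot: [-0.268, -0.514, 0.723, 0.376]
ft_force: [0.4, -0.5, -3.0]
width: 0.0216
```

```bash
python3 st.py; python3 look2.py 14
```

```text
19.4333 [0.36681 0.32884 0.17457] F [ 0.36 -0.47 -2.97] M [ 0.287 -0.246 -0.028] 0.0216
yaw,pitch,roll [34.99 19.09 -0.04] edge [0.4745 0.4018 0.078 ] blade ctr [0.4416 0.3787 0.0919]
edge f 0.39589641976891987 l 0.47944432768784306
```

View pics/k14.png

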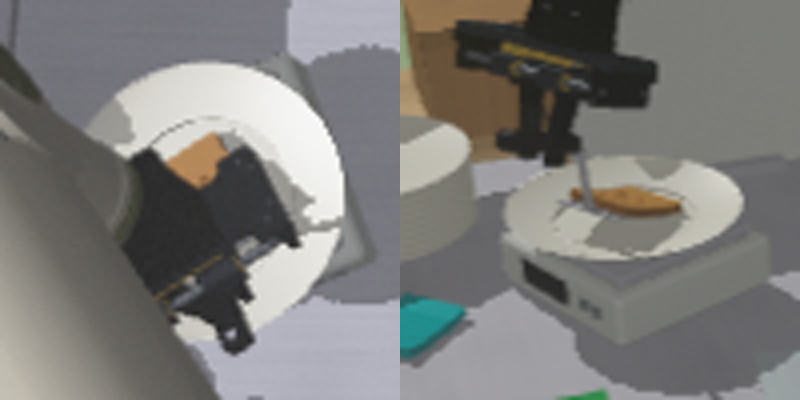

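>>> arm_command --targets '[[[0,-0.0025,-0.0009,1,0,0],[0,-0.0025,-0.0009,1,0,0],[0,-0.0026,-0.0009,1,0,0],[0,-0.0026,-0.0009,1,0,0],[0,-0.0025,-0.0009,1,0,0]]]'

```text
time: 20.0
ee_pos: [0.374, 0.3339, 0.1847]
eef_rot: [-0.251, -0.482, 0.744, 0.387]
ft_force: [0.2, -0.4, -3.2]
width: 0.0215
```

```bash
python3 st.py; python3 look2.py 15; python3 -c "
from h import *
s,c=load('d15.pkl');crop(c['side']['pixels'],185,240,110,150,10,'pics/s15.png')"
```

```text
20.0 [0.37401 0.3339  0.18469] F [ 0.23 -0.41 -3.15] M [ 0.405 -0.32   0.052] 0.0215
yaw,pitch,roll [34.98 24.1  -0.05] edge [0.4744 0.4017 0.0772] blade ctr [0.4427 0.3794 0.0945]
edge f 0.3958153327052731 l 0.4793597696048693
```

View pics/k15.png

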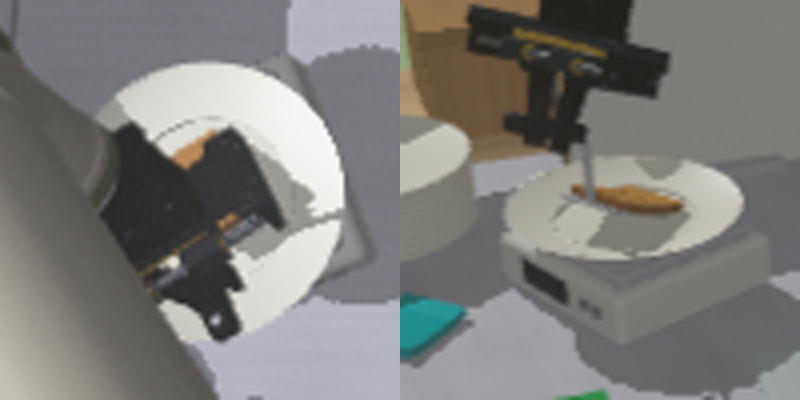

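View pics/s15.png

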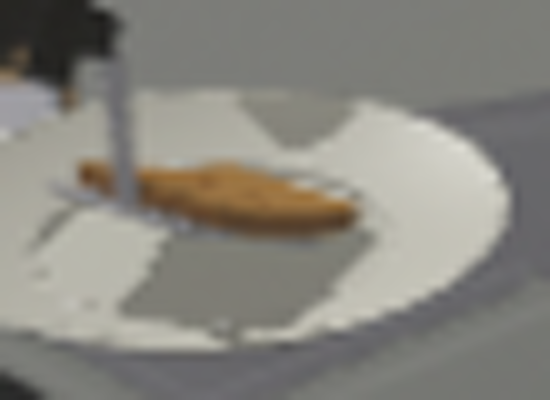

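```bash
python3 - <<'E'
from h import *
edgeplan([([.4746,.4017,.0785],35,32,8)],smoothq=False)
s,c=load('d15.pkl');print(s["joint_positions"])
E
```

```text
[[-0.0001,-0.0029,-0.0008,1.0,-0,-0.1],[0,-0.0028,-0.0008,1.0,-0,0.0],[0,-0.0029,-0.0007,1.0,-0,0.0],[0,-0.0029,-0.0008,1.0,-0,0.0],[0,-0.0028,-0.0008,1.0,-0,0.0],[0.0001,-0.0029,-0.0007,1.0,-0,0.1],[-0.0001,-0.0028,-0.0008,1.0,-0,-0.0],[0,-0.0029,-0.0007,1.0,-0,-0.0]]
tcp end [0.3873 0.3429 0.2017] need [0.3873 0.343  0.2017]
[-0.8714269   0.41417109  0.12839818  1.50174535 -0.10493056  1.64685053
  1.45290889]
```

>>> arm_command --targets '[[[0,-0.0029,-0.0008,1,0,0],[0,-0.0028,-0.0008,1,0,0],[0,-0.0029,-0.0007,1,0,0],[0,-0.0029,-0.0008,1,0,0]]]'

```text
time: 20.48
ee_pos: [0.3803, 0.3383, 0.1939]
eef_rot: [-0.238, -0.456, 0.761, 0.396]
ft_force: [0.2, -0.1, -2.2]
width: 0.0213
```

```bash
python3 st.py; python3 look2.py 16; python3 -c "
from h import *
s,c=load('d16.pkl');crop(c['side']['pixels'],185,240,110,150,10,'pics/s16.png')"
```

```text
20.4833 [0.38031 0.33832 0.19385] F [ 0.2  -0.11 -2.23] M [ 0.418 -0.468 -0.025] 0.0213
yaw,pitch,roll [34.98 28.09 -0.04] edge [0.4744 0.4016 0.0781] blade ctr [0.4436 0.3801 0.0981]
edge f 0.395734845198283 l 0.4792992589189603
```

View pics/s16.png

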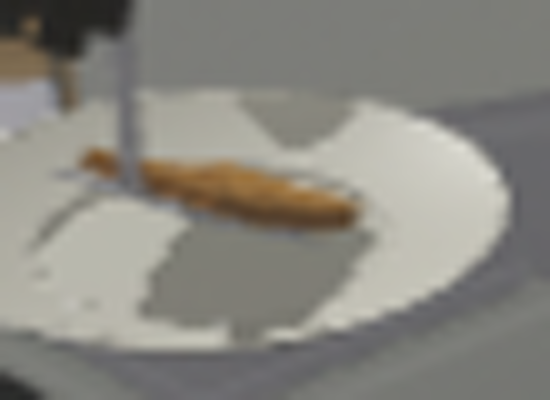

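```bash
python3 - <<'E'
from h import *
e=np.array([.4744,.4016,.0785]);f=np.array([.8192,.5736,0])
edgeplan([(e,35,32,4),(e-.010*f,35,32,5)],smoothq=False)
s,c=load('d16.pkl');print("front R corner",onz(c["side"],(185+35.8-.45,110+21.0-.45),.083))
E
```

```text
[[-0.0001,-0.0028,-0.0007,1.0,-0,-0.1],[0,-0.0028,-0.0007,1.0,-0,0.0],[0,-0.0029,-0.0007,1.0,-0,0.1],[0,-0.0028,-0.0007,1.0,-0,-0.0],[0,0.0011,0.0017,-0,-0,-0.0],[0,0.001,0.0017,-0,-0,-0.0],[0,0.0011,0.0016,-0,-0,-0.0],[0,0.0011,0.0017,-0,-0,-0.0],[0,0.001,0.0017,-0,-0,-0.0]]
tcp end [0.3789 0.3372 0.2017] need [0.3789 0.3372 0.2017]
front R corner [0.51559232 0.38096994 0.083     ]
```

>>> arm_command --targets '[[[0,-0.0028,-0.0007,1,0,0],[0,-0.0028,-0.0007,1,0,0],[0,-0.0029,-0.0007,1,0,0],[0,-0.0028,-0.0007,1,0,0],[0,0.0011,0.0017,0,0,0],[0,0.001,0.0017,0,0,0],[0,0.0011,0.0016,0,0,0],[0,0.0011,0.0017,0,0,0],[0,0.001,0.0017,0,0,0]]]'

```text
time: 21.38
ee_pos: [0.3782, 0.3369, 0.2021]
eef_rot: [-0.224, -0.43, 0.776, 0.404]
ft_force: [-0.5, -0.2, -3.1]
width: 0.022
```

```bash
python3 st.py; python3 look2.py 17; python3 -c "
from h import *
s,c=load('d17.pkl');crop(c['side']['pixels'],185,240,110,150,10,'pics/s17.png')"
```

```text
21.3833 [0.37822 0.33691 0.20214] F [-0.5  -0.16 -3.06] M [ 0.471 -0.602 -0.025] 0.022
yaw,pitch,roll [34.99 31.98 -0.04] edge [0.4656 0.3956 0.079 ] blade ctr [0.4361 0.3749 0.1015]
edge f 0.38821195090078964 l 0.47179868991618606
```

View pics/s17.png

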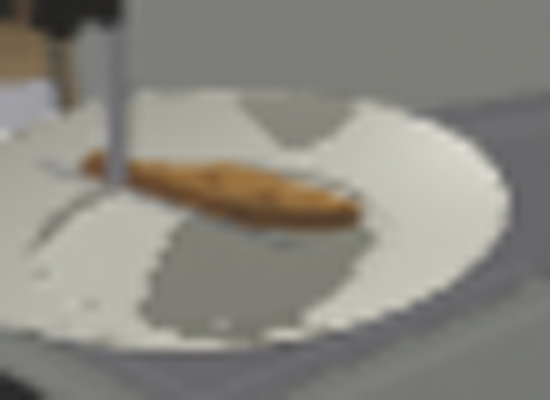

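>>> arm_command --targets '[[[0,0.0012,0.0016,0,0,0],[0,0.0012,0.0016,0,0,0],[0,0.0012,0.0016,0,0,0],[0,0.0012,0.0016,0,0,0],[0,0.0012,0.0016,0,0,0],[0,0.0012,0.0016,0,0,0],[0,0.0012,0.0016,0,0,0],[0,0.0012,0.0016,0,0,0],[0,0.0012,0.0016,0,0,0],[0,0.0012,0.0016,0,0,0]]]'

```text
time: 22.37
ee_pos: [0.3621, 0.3255, 0.2003]
eef_rot: [-0.224, -0.43, 0.776, 0.404]
ft_force: [0.4, -0.1, -2.5]
width: 0.0213
```

```bash
python3 st.py; python3 look2.py 18; python3 -c "
from h import *
s,c=load('d18.pkl');crop(c['side']['pixels'],185,240,110,150,10,'pics/s18.png')"
```

```text
22.3667 [0.36205 0.32553 0.20026] F [ 0.35 -0.14 -2.51] M [ 0.535 -0.57   0.019] 0.0213
yaw,pitch,roll [34.97 32.   -0.05] edge [0.4494 0.3842 0.0771] blade ctr [0.4199 0.3635 0.0996]
edge f 0.37430918403076247 l 0.4576844975342101
```

View pics/s18.png

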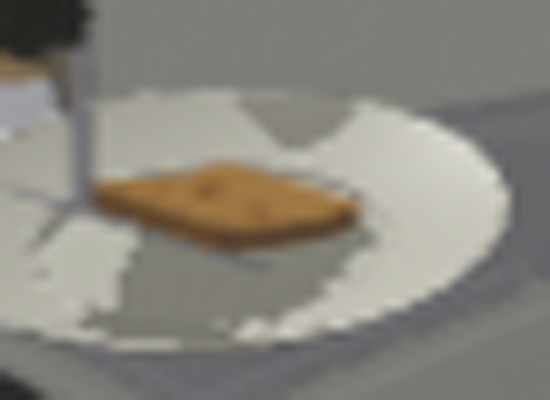

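View pics/k18.png

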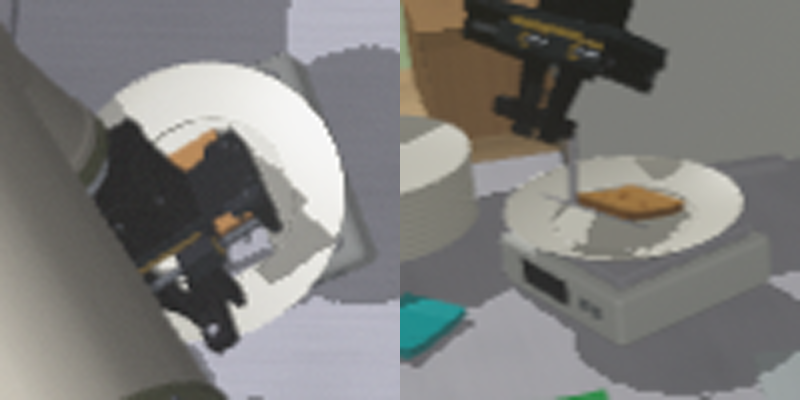

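>>> arm_command --targets '[[[0,0.0011,0.0017,0,0,0],[0,0.0011,0.0017,0,0,0],[0,0.001,0.0017,0,0,0],[0,0.0011,0.0017,0,0,0],[0,0.001,0.0017,0,0,0],[0,0.0011,0.0017,0,0,0],[0,0.001,0.0017,0,0,0],[0,0.0011,0.0017,0,0,0],[0,0.001,0.0017,0,0,0],[0,0.0011,0.0017,0,0,0],[0,0.001,0.0017,0,0,0],[0,0.0011,0.0017,0,0,0]]]'

```text
time: 23.52
ee_pos: [0.3424, 0.3117, 0.2003]
eef_rot: [-0.224, -0.43, 0.776, 0.404]
ft_force: [0.0, -0.0, -3.4]
width: 0.0217
```

```bash
python3 st.py; python3 look2.py 19; python3 -c "
from h import *
s,c=load('d19.pkl');crop(c['side']['pixels'],185,240,110,150,10,'pics/s19.png');print(s['joint_positions'])"
```

```text
23.5167 [0.34236 0.31173 0.20031] F [ 0.02 -0.02 -3.38] M [ 0.5   -0.549 -0.007] 0.0217
yaw,pitch,roll [34.98 32.   -0.05] edge [0.4297 0.3704 0.0771] blade ctr [0.4002 0.3497 0.0997]
edge f 0.3573608010191025 l 0.44061954855996177
[-0.86766294  0.42844083  0.12569112  1.49739323 -0.12139795  1.77400384
  1.45247938]
```

View pics/s19.png

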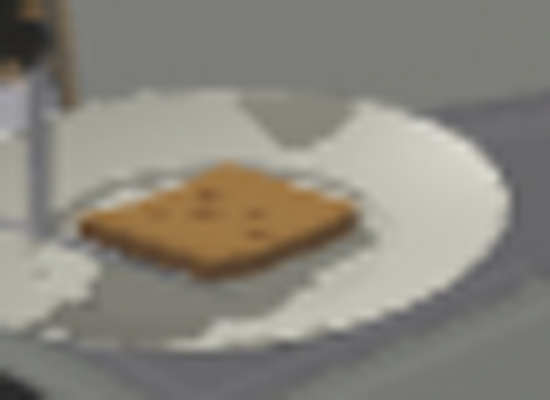

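>>> arm_command --targets '[[[0,0.0011,0.0017,0,0,0],[0,0.0011,0.0017,0,0,0],[0,0.001,0.0017,0,0,0],[0,0.0011,0.0017,0,0,0],[0,0.001,0.0017,0,0,0],[0,0.0011,0.0017,0,0,0],[0,0.001,0.0017,0,0,0],[0,0.0011,0.0017,0,0,0],[0,0.001,0.0017,0,0,0],[0,0.0011,0.0017,0,0,0],[0,0.001,0.0017,0,0,0],[0,0.0011,0.0017,0,0,0]]]'

```text
time: 24.67
ee_pos: [0.3227, 0.298, 0.2004]
eef_rot: [-0.224, -0.43, 0.776, 0.404]
ft_force: [-0.1, -0.2, -2.4]
width: 0.0214
```

```bash
python3 st.py; python3 look2.py 20; python3 -c "
from h import *
s,c=load('d20.pkl');crop(c['side']['pixels'],185,240,110,150,10,'pics/s20.png');print(s['joint_positions'])"
```

```text
24.6667 [0.32272 0.29797 0.20037] F [-0.14 -0.23 -2.37] M [ 0.496 -0.569 -0.022] 0.0214
yaw,pitch,roll [34.98 31.99 -0.05] edge [0.4101 0.3566 0.0772] blade ctr [0.3806 0.336  0.0997]
edge f 0.3404790823604352 l 0.4236073796742854
[-0.87436267  0.37770394  0.12128183  1.56643239 -0.11893251  1.75438047
  1.44416951]
```

View pics/s20.png

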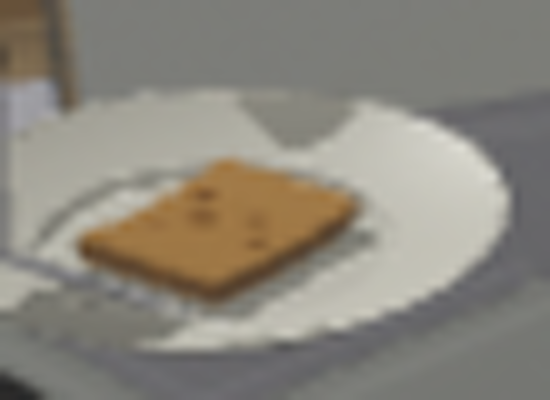

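View pics/k20.png

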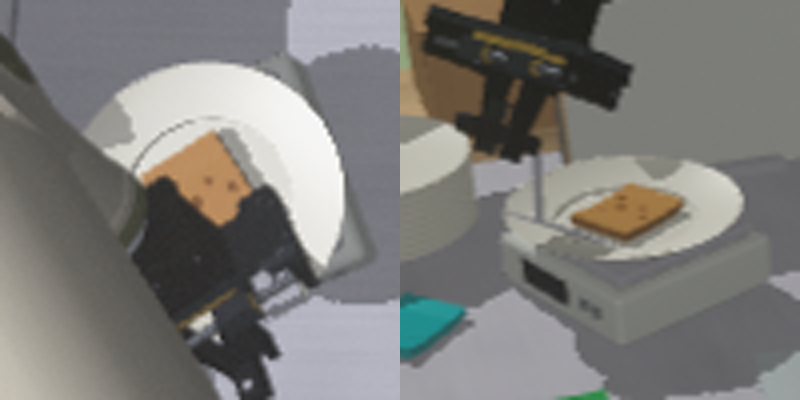

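>>> arm_command --targets '[[[0,0,0.003,0,0,0],[0,0,0.004,0,0,0],[0,-0.001,0.004,0,0,0],[0,-0.006,0.005,0,0,0],[0,-0.0085,0.0053,0,0,0],[0,-0.0085,0.0053,0,0,0],[0,-0.0085,0.0053,0,0,0],[0,-0.0085,0.0053,0,0,0],[0,-0.0085,0.0053,0,0,0],[0,0,0,0,0,0]]]'

```text
time: 25.65
ee_pos: [0.3154, 0.293, 0.2671]
eef_rot: [-0.225, -0.431, 0.775, 0.404]
ft_force: [-0.2, 0.0, -2.2]
width: 0.0213
```

```bash
python3 st.py; python3 look2.py 21;python3 toast.py 21 .090 70 170 140 240
```

```text
25.65 [0.31536 0.29299 0.26706] F [-0.22  0.   -2.18] M [ 0.5   -0.587  0.015] 0.0213
yaw,pitch,roll [ 3.499e+01  3.182e+01 -1.000e-02] edge [0.403  0.3519 0.1442] blade ctr [0.3734 0.3312 0.1666]
edge f 0.33433135216665266 l 0.4177135719445587
centre [0.4714 0.3943] sides [0.0628 0.073  0.0631 0.0727]
yaw -53.6487117334734
f range [0.3462 0.3893 0.3987 0.4423] l [0.4236 0.4693 0.4738 0.5195]
```

View pics/k21.png

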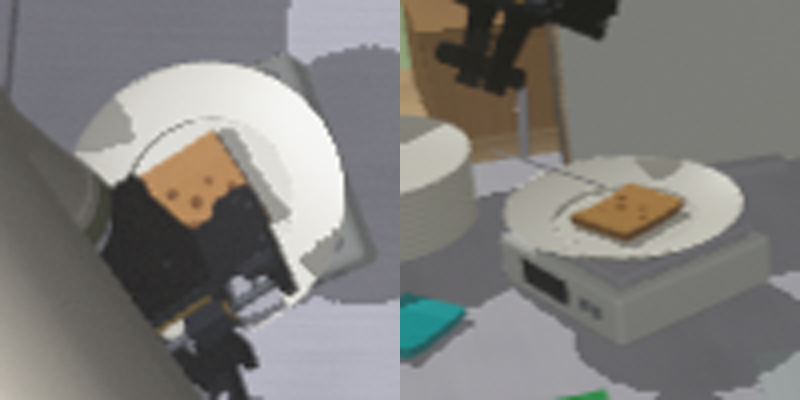

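```bash
python3 - <<'E'
from h import *
R1=turner_R(-10.1,0);e=np.array([.4626,-.2477,.18])+np.stack([-R1[:,2],R1[:,0],-R1[:,1]],1)@OFF
print(e); edgeplan([(e,-10.1,0,26)],dig=3)
E
```

```text
[ 0.61435501 -0.27676317  0.1313    ]
[[-0.002,0.001,0.001,-0.1,0.2,-0.2],[-0.007,0.002,0.002,-0.4,0.4,-0.3],[-0.011,0.004,0.003,-0.7,0.8,-0.4],[-0.015,0.005,0.005,-0.8,1.1,-0.6],[-0.019,0.005,0.005,-1.1,1.3,-0.8],[-0.021,0.007,0.005,-1.2,1.5,-0.8],[-0.024,0.006,0.005,-1.4,1.7,-0.9],[-0.027,0.006,0.005,-1.5,1.9,-0.9],[-0.029,0.007,0.005,-1.7,2.1,-0.9],[-0.03,0.006,0.003,-1.7,2.3,-0.9],[-0.031,0.005,0.002,-1.7,2.3,-0.9],[-0.032,0.006,0,-1.9,2.4,-0.8]]
[[-0.032,0.004,-0.001,-1.8,2.5,-0.8],[-0.031,0.005,-0.003,-1.8,2.5,-0.7],[-0.031,0.004,-0.005,-1.9,2.5,-0.6],[-0.03,0.003,-0.006,-1.7,2.5,-0.4],[-0.028,0.004,-0.007,-1.8,2.4,-0.5],[-0.027,0.003,-0.008,-1.6,2.2,-0.3],[-0.024,0.004,-0.009,-1.5,2.1,-0.2],[-0.022,0.003,-0.009,-1.4,2.0,-0.2],[-0.019,0.003,-0.009,-1.2,1.7,-0.1],[-0.016,0.002,-0.008,-1.1,1.5,-0.1],[-0.012,0.003,-0.008,-0.8,1.2,0.0],[-0.01,0.002,-0.005,-0.7,0.9,-0.0]]
[[-0.005,0.001,-0.004,-0.4,0.6,-0.0],[-0.002,0,-0.001,-0.1,0.2,-0.0]]
tcp end [ 0.4627 -0.2472  0.1802] need [ 0.4626 -0.2477  0.18  ]
```

>>> arm_command --targets '[[[-0.002,0.001,0.001,-0.1,0.2,-0.2],[-0.007,0.002,0.002,-0.4,0.4,-0.3],[-0.011,0.004,0.003,-0.7,0.8,-0.4],[-0.015,0.005,0.005,-0.8,1.1,-0.6],[-0.019,0.005,0.005,-1.1,1.3,-0.8],[-0.021,0.007,0.005,-1.2,1.5,-0.8],[-0.024,0.006,0.005,-1.4,1.7,-0.9],[-0.027,0.006,0.005,-1.5,1.9,-0.9],[-0.029,0.007,0.005,-1.7,2.1,-0.9],[-0.03,0.006,0.003,-1.7,2.3,-0.9],[-0.031,0.005,0.002,-1.7,2.3,-0.9],[-0.032,0.006,0,-1.9,2.4,-0.8]]]'

```text
time: 26.8
ee_pos: [0.3676, 0.0383, 0.2301]
eef_rot: [-0.359, -0.468, 0.64, 0.492]
ft_force: [0.2, 1.0, -2.3]
width: 0.0214
```

>>> arm_command --targets '[[[-0.032,0.004,-0.001,-1.8,2.5,-0.8],[-0.031,0.005,-0.003,-1.8,2.5,-0.7],[-0.031,0.004,-0.005,-1.9,2.5,-0.6],[-0.03,0.003,-0.006,-1.7,2.5,-0.4],[-0.028,0.004,-0.007,-1.8,2.4,-0.5],[-0.027,0.003,-0.008,-1.6,2.2,-0.3],[-0.024,0.004,-0.009,-1.5,2.1,-0.2],[-0.022,0.003,-0.009,-1.4,2.0,-0.2],[-0.019,0.003,-0.009,-1.2,1.7,-0.1],[-0.016,0.002,-0.008,-1.1,1.5,-0.1],[-0.012,0.003,-0.008,-0.8,1.2,0],[-0.01,0.002,-0.005,-0.7,0.9,0]]]'

```text
time: 27.8
ee_pos: [0.459, -0.2405, 0.1809]
eef_rot: [-0.537, -0.455, 0.459, 0.542]
ft_force: [-1.0, 0.4, -2.4]
width: 0.0214
```

>>> arm_command --targets '[[[-0.005,0.001,-0.004,-0.4,0.6,0],[-0.002,0,-0.001,-0.1,0.2,0],[0,0,0,0,0,0],[0,0,0,0,0,0]]]'

```text
time: 28.13
ee_pos: [0.4628, -0.2464, 0.1804]
eef_rot: [-0.542, -0.454, 0.454, 0.542]
ft_force: [-0.5, 0.6, -2.4]
width: 0.0215
```

```bash
python3 st.py; python3 - <<'E'
from h import *
s,c=save("d22.pkl");print(np.round(s["joint_positions"],2))
a=cv2.resize(c["top"]["pixels"][130:230,270:350],None,fx=4.5,fy=4.5,interpolation=cv2.INTER_CUBIC)
b=cv2.resize(c["side"]["pixels"][190:290,225:345],None,fx=4.5/4*3.2,fy=4.5/4*3.2,interpolation=cv2.INTER_CUBIC)
h=max(a.shape[0],b.shape[0]);pad=lambda q:cv2.copyMakeBorder(q,0,h-q.shape[0],0,0,cv2.BORDER_CONSTANT)
cv2.imwrite("pics/k22.png",np.hstack([pad(a),pad(b)]))
E
python3 toast.py 22 .088 70 170 140 240
```

```text
28.1333 [ 0.46284 -0.2464   0.18036] F [-0.52  0.57 -2.4 ] M [0.063 0.18  0.   ] 0.0215
yaw,pitch,roll [-1.006e+01  3.000e-02  1.000e-02] edge [ 0.6146 -0.2754  0.1316] blade ctr [ 0.5727 -0.2679  0.1316]
edge f 0.6536382975305846 l -0.16216690430633438
[-0.23  0.15  0.7   1.81 -0.1   1.21  1.89]
centre [0.4601 0.3854] sides [0.0919 0.0717 0.0924 0.0712]
yaw 35.00888524925066
f range [0.3271 0.3774 0.3915 0.4424] l [0.4028 0.4533 0.4683 0.5188]
```

View pics/k22.png

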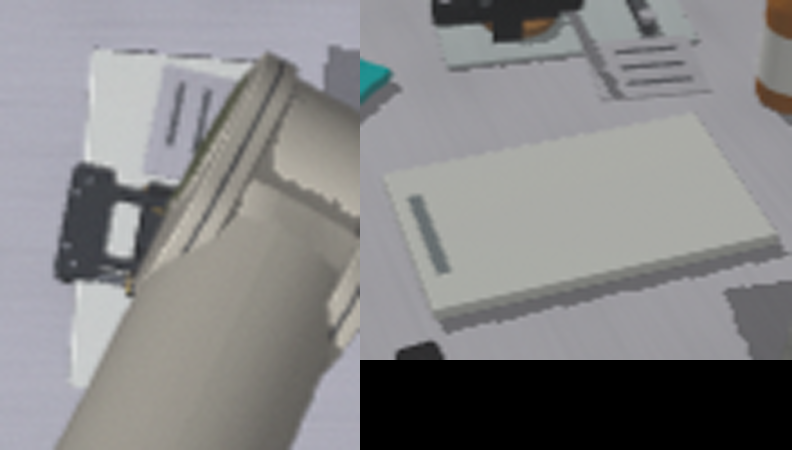

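Toast centre is now (0.460, 0.385) and the plate centre is (0.458, 0.385). Next I'll lower the turner.

>>> arm_command --targets '[[[0,0.01,0,0,0,0],[0,0.02,0,0,0,0],[0,0.02,0,0,0,0],[0,0.02,0,0,0,0],[0,0.02,0,0,0,0],[0,0.013,0,0,0,0],[0,0.007,0,0,0,0],[0,0.004,0,0,0,0],[0,0.003,0,0,0,0],[0,0,0,0,0,0],[0,0,0,0,0,0]]]'

```text
time: 29.2
ee_pos: [0.4631, -0.2473, 0.0639]
eef_rot: [0.542, 0.454, -0.454, -0.542]
ft_force: [-0.7, 0.1, -1.9]
width: 0.0212
```

>>> arm_command --targets '[[[0,0.001,0,0,0,0],[0,0.001,0,0,0,0],[0,0,0,0,0,0],[0,0,0,0,0,0]]]'

```text
time: 29.53
ee_pos: [0.4629, -0.2473, 0.0616]
eef_rot: [0.542, 0.454, -0.454, -0.542]
ft_force: [0.8, -0.1, -2.1]
width: 0.0215
```

>>> arm_command --targets '[[[0,0.0005,0,0,0,0],[0,0,0,0,0,0],[0,0,0,0,0,0]]]'

```text
time: 29.78
ee_pos: [0.4628, -0.2473, 0.061]
eef_rot: [0.542, 0.454, -0.454, -0.542]
ft_force: [-0.3, 0.5, -1.7]
width: 0.0215
```

```bash
python3 st.py
```

```text
29.7833 [ 0.46279 -0.24729  0.06096] F [-0.35  0.54 -1.66] M [-0.012  0.002 -0.004] 0.0215
yaw,pitch,roll [-1.014e+01 -1.000e-02 -1.000e-02] edge [ 0.6145 -0.2765  0.0123] blade ctr [ 0.5727 -0.269   0.0123]
edge f 0.6537810082592194 l -0.163265875923794
```

>>> arm_command --targets '[[[0,0.0004,0,0,0,0],[0,0,0,0,0,0],[0,0,0,0,0,0]]]'

```text
time: 30.03
ee_pos: [0.4627, -0.2472, 0.0605]
eef_rot: [-0.542, -0.454, 0.454, 0.542]
ft_force: [-0.8, 0.6, -1.3]
width: 0.0218
```

>>> arm_command --targets '[[[0,0,0,0,0,0],[0,0,0,0,0,0],[0,0,0,0,0,0],[0,0,0,0,0,0],[0,0,0,0,0,0],[0,0,0,0,0,0],[0,0,0,0,0,0],[0,0,0,0,0,0]]]' --hand 0.7

```text
time: 30.7
ee_pos: [0.4627, -0.2472, 0.0605]
eef_rot: [0.542, 0.454, -0.454, -0.542]
ft_force: [0.5, -0.0, -0.1]
width: 0.0595
```

>>> arm_command --targets '[[[0,-0.004,0,0,0,0],[0,-0.008,0,0,0,0],[0,-0.016,0,0,0,0],[0,-0.022,0,0,0,0],[0,-0.022,0,0,0,0],[0,-0.022,0,0,0,0],[0,-0.022,0,0,0,0],[0,-0.022,0.02,0,0,0],[0,-0.02,0.02,0,0,0],[0,0,0,0,0,0]]]'

```text
time: 31.53
ee_pos: [0.4221, -0.2417, 0.2228]
eef_rot: [0.544, 0.455, -0.452, -0.542]
ft_force: [0.3, -1.1, 0.5]
width: 0.0613
```

```bash
python3 st.py; python3 look2.py 23; python3 toast.py 23 .088 70 170 140 240; python3 - <<'E'
from h import *
s,c=load("d23.pkl")
for n in ("top","side","wrist"): cv2.imwrite(f"pics/{n}23.png",c[n]["pixels"])
E
```

```text
31.5333 [ 0.42213 -0.24169  0.22284] F [ 0.3  -1.15  0.48] M [-0.024  0.009 -0.014] 0.0613
yaw,pitch,roll [-10.3   -0.31   0.05] edge [ 0.574  -0.2713  0.175 ] blade ctr [ 0.5322 -0.2637  0.1747]
edge f 0.613013010638822 l -0.165338007809453
centre [0.4601 0.3853] sides [0.0922 0.0716 0.0927 0.0711]
yaw 34.82185633413182
f range [0.327  0.377  0.3918 0.4425] l [0.4026 0.4532 0.4682 0.5188]
```

View pics/wrist23.png

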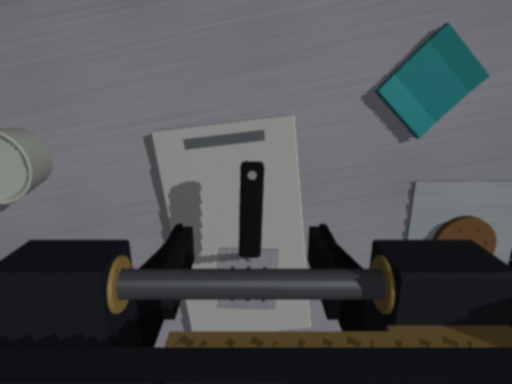

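View pics/side23.png

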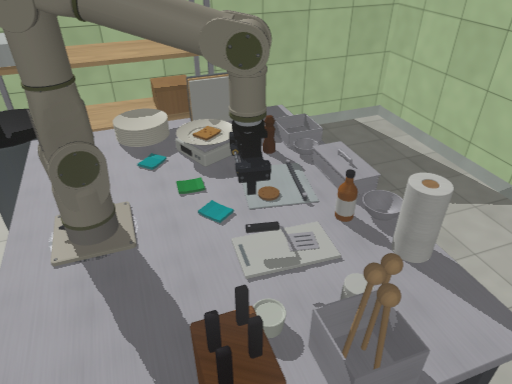

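View pics/k23.png

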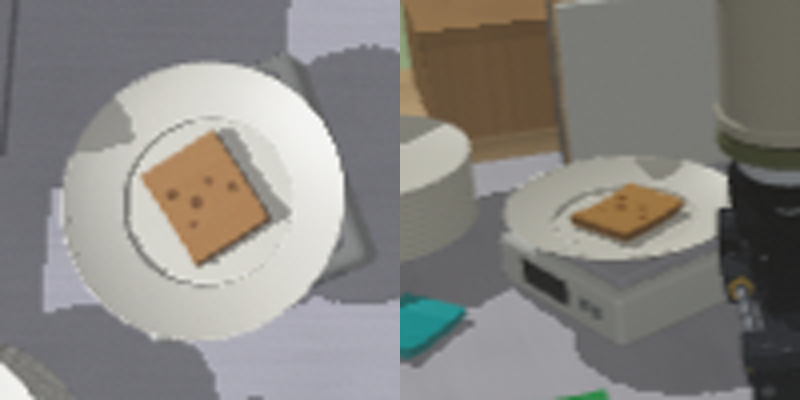

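The toast lies flat in the middle of the plate and the turner lies on the board. The gripper is clear and the plate's outline hasn't moved. I'll hand in.

```bash
python3 -c "
from bench import r
print(r.close_job())"
```

```text
the job is handed in; nothing more can be done
None
```

The toast is flat in the middle of the plate and the turner is back flat on the white board where it started. I handed the job in at about 31.5 s.

I slid the turner under the toast with the stop bar backing it up. Measured force was about 3.5 N along the blade, and the blade pressed on the sheet with about 2–3 N. I then carried the toast over on the blade, tilted it to 32° and drew the blade out from under the toast, so it settled without a drop. After that I laid the turner down and let go.

**Last checks:**
- **Toast:** its centre is at (0.460, 0.385) and the plate's is at (0.458, 0.385), a difference of about 2 mm. It reads 92 × 71 mm, so it is lying flat.
- **Plate:** its outline is unchanged in the top view.
- **Crispbread:** it looks the same in the pictures, but I did not re-measure its position.
- **Gripper:** open and about 16 cm above the turner, with only sensor noise on the force reading.

**What disagreed:** friction was higher than I expected, and the toast had not slid on its own at 28°. One two-view height of the toast's front corners came out a few mm low, so I relied on the blade-edge position and the side views instead.

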